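Charge the mill jar and screw its clamp down

ROBOT

A 6-joint arm with a two-finger parallel gripper is mounted at the origin on a cart in front of the work surface, level with it; the furniture and walls round the work are solid. World frame = base frame: x ahead of the robot, y to its left, z up, the work surface at z = 0. Lengths are in m, angles in rad, forces in N, time in s.
With the tool pointing down it reaches from about 0.375 to 0.9 m from the base axis. Payload 3.1 kg.
Tool frame: the origin (TCP) lies midway between the tips of the shut fingers; the grasp point (between the pads) lies 19 mm behind it (bot.grasp_offset is the distance from the TCP to the grasp point, in m); z points along the fingers, y is the line along which they close (so a half turn about z gives the same grasp; the last joint's range is limited). The gripper opens to 85 mm and grips with 20 to 120 N. Pads are 22 mm wide; open, the fingers measure 114 mm over their backs; the gripper's body (76 mm by 85 mm) begins 54 mm behind the grasp point. The pads swing forward as they close: fully open they stand 13 mm farther back than shut.
Start: joints at [1.145, 0.527, 1.433, -0, 1.181, -0.178], TCP at [0.153, 0.606, 0.231] pointing down, gripper open.
Joint ranges: [-3.08, 3.08], [-0.75, 2.2], [0.22, 2.44], [-1.43, 4.57], [0, 2.65], [-2.85, 2.85]. Speed limits (rad/s): [2.79, 2.79, 3.14, 3.14, 3.14, 3.14].

INTERFACE

Orientations are given as [roll, pitch, yaw] about the fixed x, y, z axes, in that order (R = Rz(yaw) Ry(pitch) Rx(roll)).
In Python, from bench import get_obs, capture, bot gives the robot as it stands.
- The arm moves only by the shell command python3 -m creep 'ROWS' [FORCE]. ROWS is JSON, a list of rows, each an object of numbers: "dx", "dy", "dz": the shift along the tool's x, y, z in m; "ax", "ay", "az": the turn, a rotation vector about the tool's x, y, z in degrees; "gripper": the opening, from 0 (shut) to 1 (fully open). In form: [{"dx": .., "dy": .., "dz": .., "ax": .., "ay": .., "az": .., "gripper": ..}, ...]. A call has 1 to 12 rows; each row is the pose to reach, as a shift and turn from the pose commanded when the call began, along the tool's axes at that moment; what a row does not reach only later rows make up. A row lasts 1/12 s, in which the tool goes at most 41.7 mm and 7.16 degrees, less where a joint would pass 70% of its speed; a pose out of reach is approached as far as the arm can. A call with a gripper value outside its range is refused whole. The fingers move at their own pace and stop on an object; FORCE is the grip in N (left out, the last holds). Time passes only in rows, so rows that repeat a pose let the fingers close. It gives the time, the measured TCP pose, the force, the opening and the grip force at its end, in the units of the state.
- get_obs(): the state, without advancing time (a new reading comes with each control period).
- capture(name): name is "scene" or "side" or "wrist"; returns a dict with "image" (400x640x3 uint8, red, green, blue), "depth" (400x640 float32, m along the optical axis (not along the pixel's ray), 0 where there is no reading), "mtx" (3x3 intrinsics, pixels), "k1" (the pictures are not rectified: a ray, as slopes to the right and down, at radius r is drawn at 1 + k1 r^2 times it, then the intrinsics apply), "position" and "rotation" of the camera in the world. Camera axes: x right, y down, z forward; pixel columns grow to the right and rows downward; lengths in m; the calibration is good to about 2 mm. A picture is of the moment at which its call begins.
- bot.close_job(): hands the job in; it is judged then, once.
The state is a dict: "time": time; "joint_pos": joint angles; "joint_vel": joint speeds; "tau": joint torques, N m; "tool_pos": TCP position; "tcp_rot": TCP orientation; "force": force on the tool from outside, world axes, zero at the start; "wrist_torque": the same for the moment, N m; "opening": finger opening in m; "grasp_force": force on a finger pad.
Only numpy, scipy, OpenCV 4.12 (cv2) and the standard library are available. Lean on these libraries where they do the work, as an engineer would, in place of code of your own. Each camera call takes 0.05 s, during which the arm holds its last target. There are 200 camera calls.

TASK

Get the mill ready for a run: take the brush from the beaker, sweep out the jar by moving it from the jar's floor up to the mouth and down to the floor again, and stand it back in the beaker; then put every grinding ball from the tray into the jar and set the lid on squarely. Swing the blue clamp arm over the jar against its stop, fit the crank on the square end of the screw and wind it clockwise, about four turns to its stop, so that the pad presses firmly on the lid. Finally lift the crank off and stand it on its hub on the worktop, clear of the mill.

Things in the scene. Friction and masses are not known exactly. Their poses are not given: they have to be found in the camera images.
- mill: bench vibration mill: white housing 215 x 160 x 40 mm, control panel on its front (-x side). Fixed. Origin on the worktop under the axis of its open steel grinding jar (92 mm outside, 78 mm inside, fixed in its station), z up. A post of 26 mm diameter stands 100 mm behind the jar axis (mill +x) and carries the swing arm
- jar_floor (a point): centre of the jar's inner floor, 52 mm above the worktop; z up
- jar_rim (a point): centre of the jar's mouth, level with its rim, 106 mm above the worktop (jar 54 mm deep inside)
- clamp_pivot (a point): on the upright axis of the post about which the blue swing arm turns, 177 mm above the worktop
- clamp_arm (a joint): angle of the blue swing arm (rad): 0 = over the jar, against its stop, screw in line with the jar axis; grows to about 1.5 as the arm swings aside to the mill's right (-y). Arm bar 26 mm wide, underside 166 mm and top 188 mm above the worktop. Stiff friction hinge: about 8 N at the handle moves it; it stays where it is left
- clamp_handle (a point): point at mid height of the upright black handle pin at the free end of the swing arm, 185 mm from the pivot axis; pin 18 mm diameter, 24 mm high, its top 212 mm above the worktop
- spindle (a joint): turn of the clamp screw (rad): 0 = ram fully up; grows as it is wound clockwise seen from above; stop at 25.1 (four turns). Needs about 0.06 N m, stays where it is left. Each turn lowers ram and pad by 6 mm; with arm over and lid seated the pad meets the lid at about three turns (18.9), and at the stop its spring is pushed in about 6 mm (15 N)
- spindle_top (a point): top of the screw's square end, on the screw axis, 100 mm from the arm pivot, 215 mm above the worktop; the square is 14 mm wide (flats across the point's x and y, which turn with the screw), its last 5 mm tapered; it stands 21 mm above a round collar that stops the crank. It does not rise or sink as the screw turns
- pad (a joint): how far the spring-loaded rubber pad under the ram is pushed in (m): 0 = free, 0.0085 = bottomed. Pad 33 mm diameter, it reaches down to 150 mm above the worktop with the ram fully up
- lid: loose steel jar lid, 92 mm diameter, about 0.35 kg: below, a spigot 72 mm diameter and 5 mm deep that enters the jar; then the plate, 8 mm; on top a round boss 36 mm diameter, 18 mm high (13 to 31 mm above the origin) to hold it by. Origin at the centre of the spigot's underside, z up; seated, it lies 5 mm below the rim
- crank: loose dark steel crank, 0.3 kg, standing on its hub: hub 34 mm square, 30 mm high, with a square socket 16.4 mm wide and 24 mm deep open downward (flats across the body's x and y); an arm along +x; on the hub a bright boss 20 x 20 mm (sides along x, y), 30 to 54 mm above the origin, to lift it by. Origin: centre of the hub's underside, z up; home on the screw it lies 21 mm below spindle_top
- crank_knob (a point): middle of the crank's upright black knob, 60 mm from the hub axis along the crank's +x and 50 mm above its origin; the knob is 20 mm diameter, 38 mm high (31 to 69 mm above the origin) and turns freely on its pin
- beaker: glass beaker, 72 mm diameter, 91 mm high, fixed on the worktop; clear inside diameter 56 mm, inner floor 2 mm above its origin, which is the centre of its underside
- brush: loose brush, 175 mm long, standing upright head down in the beaker: bristle head 45 mm diameter and 50 mm long with a flat end, thin wire stem, blue handle 18 mm diameter from 105 to 173 mm above the origin. Origin at the centre of the flat bristle end, z along the handle. 0.09 kg
- brush_tip (a point): centre of the brush's flat bristle end (same point as the brush's origin)
- ball_tray: grey tray 96 x 96 x 18 mm, fixed, with four pockets at +-23 mm in its x and y; origin at the centre of its underside. A ball in a pocket has its centre 27 mm above the worktop
- ball_1_center (a point): centre of a polished steel grinding ball, 25 mm diameter, 64 g, at first in a pocket of the tray; two to four such balls are present
- ball_2_center (a point): centre of a polished steel grinding ball, 25 mm diameter, 64 g, at first in a pocket of the tray; two to four such balls are present
- ball_3_center (a point): centre of a polished steel grinding ball, 25 mm diameter, 64 g, at first in a pocket of the tray; two to four such balls are present
- ball_4_center (a point): centre of a polished steel grinding ball, 25 mm diameter, 64 g, at first in a pocket of the tray; two to four such balls are present

How it is judged:
On the way, in this order (a step that is already met when the one before it is completed fails the run):
1. the brush head is at the floor of the jar (horizontal distance between brush_tip and jar_floor below 0.03 m and z of brush_tip in the frame of jar_floor below 0.015 m), for 0.1 s.
2. the brush has been drawn up to the mouth of the jar (horizontal distance between brush_tip and jar_floor below 0.03 m and z of brush_tip in the frame of jar_floor above 0.038 m), for 0.05 s.
3. the brush head is at the floor again (all of step 1), for 0.1 s.
4. every ball lies in the jar and the brush is out of it (horizontal distance between each of ball_1_center, ball_2_center, ball_3_center, ball_4_center and jar_floor below 0.03 m and z of ball_1_center in the frame of jar_floor between 0.005 and 0.042 m and z of ball_2_center in the frame of jar_floor between 0.005 and 0.042 m and z of ball_3_center in the frame of jar_floor between 0.005 and 0.042 m and z of ball_4_center in the frame of jar_floor between 0.005 and 0.042 m and horizontal distance between brush_tip and jar_floor above 0.08 m), for 0.2 s.
5. the lid is seated on the jar (horizontal distance between lid and jar_rim below 0.006 m and z of lid in the frame of jar_rim between -0.009 and -0.002 m and angle between lid's own z axis and vertical below 0.06 rad), for 0.3 s.
6. the clamp arm is over the jar (all of step 5 and value of joint clamp_arm below 0.06 rad), for 0.2 s.
7. the crank is home on the square end of the screw (value of joint clamp_arm below 0.06 rad and horizontal distance between crank and spindle_top below 0.006 m and z of crank in the frame of spindle_top below -0.014 m), for 0.2 s.
8. the screw is wound down with the crank on until the pad presses on the seated lid (all of step 5 and all of step 7 and value of joint pad above 0.003 m), for 0.2 s.
At the end, for the whole second after the job is handed in: Every ball is in the jar; lid seated (within 6 mm of the jar axis, level within 0.06 rad); arm over the jar (within 0.06 rad); pad pushed in 3 mm or more; crank upright on its hub on the worktop, over 120 mm from the jar axis, at rest; brush standing in the beaker (all of step 6 and horizontal distance between each of ball_1_center, ball_2_center, ball_3_center, ball_4_center and jar_floor below 0.03 m and z of ball_1_center in the frame of jar_floor between 0.005 and 0.042 m and z of ball_2_center in the frame of jar_floor between 0.005 and 0.042 m and z of ball_3_center in the frame of jar_floor between 0.005 and 0.042 m and z of ball_4_center in the frame of jar_floor between 0.005 and 0.042 m and value of joint pad above 0.003 m and height (world z) of crank below 0.006 m and angle between crank's own z axis and vertical below 0.1 rad and horizontal distance between crank and mill above 0.12 m and linear speed of crank below 0.02 m/s and horizontal distance between brush_tip and beaker below 0.025 m and height (world z) of brush_tip below 0.025 m and linear speed of brush below 0.03 m/s); the robot touches nothing.
Of ball_1, ball_2, ball_3, ball_4 only 2 to 4 are there at a start; the rules pass over those that are not, and their reading is None.
At some moment in a run one of lid, crank may be knocked a few centimetres aside while the robot is not near it.
It also fails if it takes over 210 s, if anything falls off the work surface, if the arm or the gripper's body presses on something with over 40 N, if the wrist force passes 120 N, or if a joint passes its speed limit or range.

## Working session

There is one attempt and no reset: what is moved stays moved. The work goes in short steps, Python scripts to look and compute and a shell command to move; the robot and the scene stay as the last step left them, time stands still between calls to the robot, and variables do not carry over. Pictures are saved under pics/ and viewed, at most 17 in all, crops included, and the job is handed in when it is done.

```bash
ls; mkdir -p pics; cat > h.py <<'E'
import numpy as np, cv2
from bench import get_obs, capture, bot
def save(c,n): cv2.imwrite(n,cv2.cvtColor(c['image'],cv2.COLOR_RGB2BGR))
def ray(c,u,v):
    m=c['mtx'];d=np.array([(u-m[0,2])/m[0,0],(v-m[1,2])/m[1,1]]);s=d.copy()
    for _ in range(20): s=d/(1+c['k1']*(s@s))
    return np.asarray(c['position']),np.asarray(c['rotation'])@np.array([s[0],s[1],1.])
def onz(c,u,v,z):
    p,r=ray(c,u,v);return p+r*(z-p[2])/r[2]
def dep(c,u,v):
    p,r=ray(c,u,v);return p+r*c['depth'][int(round(v)),int(round(u))]
def cloud(c):
    h,w=c['depth'].shape;u,v=np.meshgrid(np.arange(w),np.arange(h))
    K=np.asarray(c['mtx'],float)
    d=np.stack([(u-K[0,2])/K[0,0],(v-K[1,2])/K[1,1]],-1);s=d.copy()
    for _ in range(20): s=d/(1+c['k1']*(s**2).sum(-1,keepdims=True))
    r=np.concatenate([s,np.ones((h,w,1))],-1)*c['depth'][...,None]
    return r@np.asarray(c['rotation']).T+np.asarray(c['position'])
def circ(pts):
    A=np.c_[2*pts[:,:2],np.ones(len(pts))];x=np.linalg.lstsq(A,(pts[:,:2]**2).sum(1),rcond=None)[0]
    return x[:2],np.sqrt(x[2]+x[0]**2+x[1]**2)
E
python3 - <<'E'
from h import *
for n in('scene','side','wrist'):
    c=capture(n);save(c,f'pics/{n}0.png');np.savez(f'{n}0.npz',**c)
    print(n,c['mtx'].tolist(),c['k1'],c['position'],np.round(c['rotation'],3).tolist())
print(get_obs())
E
```

```text
pics
scene [[477.30640831396545, 0.0, 320.8620095902444], [0.0, 477.30640831396545, 201.9643881337928], [0.0, 0.0, 1.0]] -0.028373033753133475 [ 0.04304903 -0.18277283  0.86955959] [-2.396, -0.013, -0.82]
side [[447.1912745558921, 0.0, 318.89675458660406], [0.0, 447.1912745558921, 202.40946320740449], [0.0, 0.0, 1.0]] -0.08839115985603659 [ 0.3541713  -0.5225109   0.75894447] [-2.2, 0.003, -0.231]
wrist [[329.80752511303524, 0.0, 313.15658651866306], [0.0, 329.80752511303524, 200.158689344456], [0.0, 0.0, 1.0]] -0.051422270553040404 [0.07584081 0.62479098 0.37233991] [2.83, 0.003, 1.323]
{'time': 0.15, 'joint_pos': array([ 1.14548903e+00,  5.28301636e-01,  1.43357986e+00,  8.05378259e-06,
        1.18140939e+00, -1.78511095e-01]), 'joint_vel': array([ 5.99280595e-05, -8.10757817e-04, -3.08072783e-03,  1.58218867e-05,
       -9.92673282e-04,  1.28821193e-03]), 'tau': array([ 4.33773039e-04, -4.42743087e+01, -1.78275955e+01, -2.73962478e-04,
        5.58359301e-03, -1.53864983e-05]), 'tool_pos': array([0.15243763, 0.60557208, 0.23053725]), 'tcp_rot': array([-3.13992273e+00, -3.08873755e-04,  2.89479313e+00]), 'force': array([-0.54791166,  0.36598726, -0.03743838]), 'wrist_torque': array([-0.03798047, -0.00389856, -0.03582922]), 'grasp_force': 0.0, 'opening': 0.08530531641308627}
```

```bash
python3 - <<'E'
s=open('h.py').read()
s=s.replace("from bench import get_obs, capture, bot","from scipy.spatial.transform import Rotation as Ro\nfrom bench import get_obs, capture as _cap, bot\ndef fix(c):\n    c=dict(c)\n    if np.asarray(c['rotation']).shape!=(3,3): c['rotation']=Ro.from_euler('xyz',c['rotation']).as_matrix()\n    return c\ndef capture(n): return fix(_cap(n))\ndef load(n): return fix({k:v for k,v in np.load(n).items()})")
open('h.py','w').write(s)
E
```

```text
(no output)
```

View pics/scene0.png

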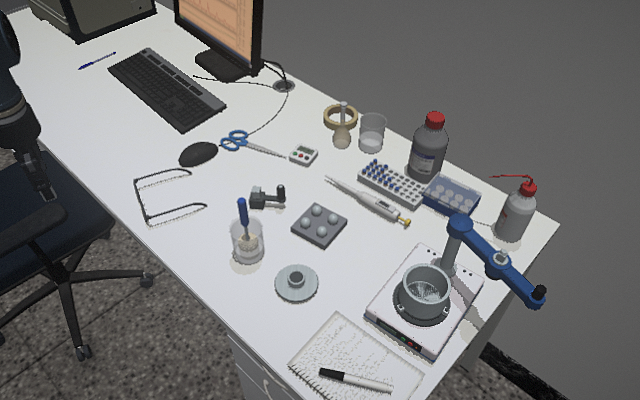

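View pics/side0.png

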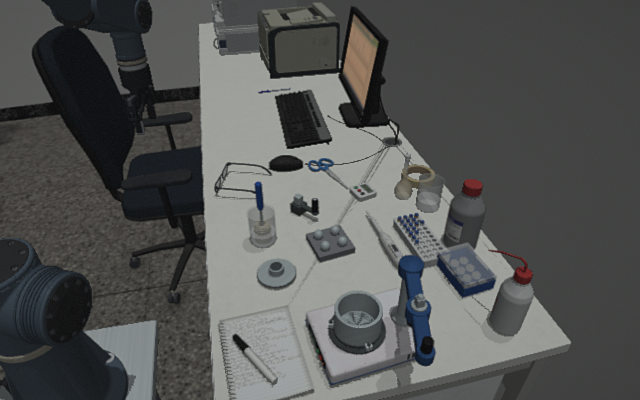

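The scene view shows the brush (243,215) in the beaker (248,240), the crank hub (260,196) with its knob (281,192), and the tray (319,225) with four balls. The lid is at (297,283), the jar at (424,290), the post cap at (460,227) and the handle pin at (539,291). The side view matches, with the jar at (358,315), handle (427,345) and lid (277,272).

```bash
cat > m.py <<'E'
from h import *
S=load('scene0.npz');D=load('side0.npz')
cs={'scene':(S,cloud(S)),'side':(D,cloud(D))}
def tri(a,b):
    (p,r),(q,s)=ray(S,*a),ray(D,*b)
    t=np.linalg.lstsq(np.c_[r,-s],q-p,rcond=None)[0];x,y=p+r*t[0],q+s*t[1]
    return (x+y)/2,np.linalg.norm(x-y)
def blob(c,m):
    n,l,st,ce=cv2.connectedComponentsWithStats(m.astype(np.uint8));return [(st[i,4],ce[i].round(1)) for i in range(1,n) if st[i,4]>15]
for n,(c,P) in cs.items():
    im=c['image'].astype(int);hsv=cv2.cvtColor(c['image'],cv2.COLOR_RGB2HSV)
    blue=(hsv[...,0]>100)&(hsv[...,0]<125)&(hsv[...,1]>150)&(hsv[...,2]>60)
    print(n,'blue')
    for a,ce in blob(c,blue):
        print(a,ce)
    m=blue&(P[...,2]>0.12)&(P[...,2]<.2)&(P[...,0]>.5);q=P[m&(P[...,2]>.18)]
    if n=='scene':roi=dict(lid=(270,255,325,305),crank=(245,175,290,215),jar=(380,250,460,330),handle=(525,275,550,310),post=(445,210,475,250),beaker=(225,180,270,265))
    else:roi=dict(lid=(252,252,302,292),crank=(285,190,325,222),jar=(325,285,390,355),handle=(410,330,440,362),post=(395,253,430,280),beaker=(243,178,280,250))
    for k,(a,b,e,f) in roi.items():
        q=P[b:f,a:e].reshape(-1,3);q=q[np.isfinite(q).all(1)]
        z=q[:,2]
        print(k,'zmax pct',np.percentile(z,[50,90,98,100]).round(3))
        if k=='jar':
            t=q[abs(z-.106)<.003];ctr,r=circ(t);print('  rim',ctr,r,len(t),t[:,2].mean())
        if k=='lid':
            t=q[abs(z-.026-.005)<.004];print('  boss',len(t),t.mean(0), (t.max(0)+t.min(0))/2)
            t=q[(z>.006)&(z<.018)];print('  plate',t[:,2].mean(),(t.max(0)+t.min(0))/2,t.max(0)-t.min(0))
        if k=='crank':
            t=q[(z>.058)];print('  knob',len(t),t.mean(0),t.max(0))
            t=q[(z>.048)&(z<.058)];print('  boss',len(t),t.mean(0))
        if k=='handle':
            t=q[(z>.203)];print('  pin',len(t),t.mean(0))
        if k=='post':
            t=q[(z>.17)];print('  cap',len(t),t.mean(0),t.max(0))
        if k=='beaker':
            t=q[(z>.165)];print('  top',len(t),t.mean(0) if len(t) else '')
            t=q[(z>.08)&(z<.1)];print('  rim',len(t),(t.max(0)+t.min(0))/2 if len(t) else '',t.max(0)-t.min(0))
E
python3 m.py
```

```text
scene blue
28 [85.4 64.9]
27 [238.4 132.7]
23 [225.1 144.8]
28 [240.9 200.2]
497 [516.3 277.2]
lid zmax pct [0.004 0.017 0.033 0.87 ]
  boss 201 [0.42431367 0.22967367 0.0317795 ] [0.42373607 0.23061876 0.03094396]
  plate 0.013901578615857805 [0.42490509 0.23049347 0.01270564] [0.09259218 0.09299798 0.01050898]
crank zmax pct [0.002 0.049 0.071 0.87 ]
  knob 90 [0.50838469 0.39157267 0.10202707] [0.56934333 0.42745359 0.86955959]
  boss 93 [0.53303629 0.44979737 0.05351536]
jar zmax pct [0.046 0.102 0.108 0.87 ]
  rim [0.5618903  0.00499109] 0.04678955057206791 504 0.10614102152927692
handle zmax pct [0.179 0.208 0.213 0.87 ]
  pin 112 [ 0.59381131 -0.16529994  0.21622994]
post zmax pct [0.179 0.198 0.2   0.87 ]
  cap 701 [0.6357928  0.00259831 0.19540171] [0.67546456 0.03603195 0.86955959]
beaker zmax pct [0.006 0.088 0.169 0.87 ]
  top 93 [0.35084302 0.27546641 0.2864987 ]
  rim 273 [0.41210735 0.36751926 0.08874312] [0.07143232 0.07203557 0.01732599]
side blue
80 [321.  164.6]
110 [258.4 194.3]
1136 [416.4 300.2]
17 [490.  283.6]
92 [475.2 288.8]
lid zmax pct [0.002 0.015 0.031 0.759]
  boss 135 [0.42590445 0.22898194 0.03032439] [0.42589418 0.22979235 0.03051022]
  plate 0.012026390963308698 [0.42590451 0.22972742 0.01199465] [0.09102555 0.09540691 0.01194942]
crank zmax pct [0.001 0.045 0.067 0.759]
  knob 46 [0.54141213 0.33253495 0.12652628] [0.56751397 0.42393548 0.75894447]
  boss 65 [0.53496024 0.44691672 0.05262402]
jar zmax pct [0.052 0.103 0.107 0.759]
  rim [0.55192761 0.00482803] 0.04250242714195175 443 0.10567104874957006
handle zmax pct [0.186 0.209 0.213 0.759]
  pin 133 [ 0.59575332 -0.17349942  0.22270131]
post zmax pct [0.186 0.196 0.198 0.759]
  cap 549 [0.64581902 0.00324935 0.19303609] [0.67430821 0.0379237  0.75894447]
beaker zmax pct [0.002 0.087 0.163 0.759]
  top 47 [0.40488997 0.24945902 0.24793945]
  rim 204 [0.4132198  0.36615993 0.08956224] [0.06830925 0.07195006 0.01891207]
```

```bash
python3 - <<'E'
import cv2
a=cv2.imread('pics/scene0.png')[170:340,220:560];cv2.imwrite('pics/s0crop.png',cv2.resize(a,None,fx=2.35,fy=2.35,interpolation=cv2.INTER_CUBIC))
E
```

```text
(no output)
```

View pics/s0crop.png

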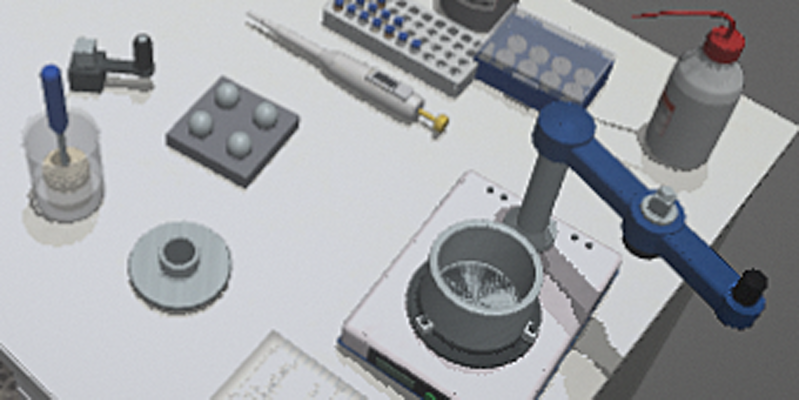

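The crop shows four balls, at (227,95), (200,123), (265,114) and (239,144). The swing arm points to the right over the desk edge, and the crank arm lies towards the right of the image. Next I'll refine the numbers robustly.

```bash
cat > m2.py <<'E'
from h import *
S=load('scene0.npz');D=load('side0.npz')
from scipy.optimize import least_squares
def rcirc(t,r=None):
    c,r0=circ(t)
    f=(lambda p:np.hypot(t[:,0]-p[0],t[:,1]-p[1])-(p[2] if r is None else r))
    s=least_squares(f,[*c,r0],loss='soft_l1',f_scale=.001);return s.x.round(4)
for n,c in (('scene',S),('side',D)):
    P=cloud(c);P=P[(c['depth']>0)]
    im=c['image'][c['depth']>0].astype(int)
    def box(x,y,z): return (abs(P[:,0]-x[0])<x[1])&(abs(P[:,1]-y[0])<y[1])&(P[:,2]>z[0])&(P[:,2]<z[1])
    t=P[box((.565,.07),(.005,.07),(.1045,.1085))]; 
    h=np.median(t[:,2]);cc,_=cv2.minEnclosingCircle(t[:,:2].astype(np.float32)*1000);print(n,'jar',rcirc(t),cc,_,h,len(t))
    t=P[box((.65,.04),(.01,.04),(.19,.205))];print(' post cap',len(t),rcirc(t), np.median(t[:,2]),t.min(0),t.max(0))
    t=P[box((.6,.06),(-.17,.05),(.207,.218))];print(' pin',len(t),t.mean(0),t.min(0),t.max(0))
    t=P[box((.62,.08),(-.1,.05),(.205,.218))];print(' sq',len(t),t.mean(0),t.min(0),t.max(0))
    t=P[box((.425,.06),(.23,.06),(.027,.036))];print(' lid boss',(t.min(0)+t.max(0))/2,np.median(t[:,2]))
    t=P[box((.425,.06),(.23,.06),(.009,.018))];cc,_=cv2.minEnclosingCircle(t[:,:2].astype(np.float32)*1000);print(' plate',cc,_)
    t=P[box((.53,.08),(.43,.08),(.061,.075))];print(' knob',(t.min(0)+t.max(0))/2,t.max(0)-t.min(0),np.median(t[:,2]))
    t=P[box((.53,.08),(.45,.08),(.05,.058))];print(' boss',(t.min(0)+t.max(0))/2,t.max(0)-t.min(0),np.median(t[:,2]))
    t=P[box((.413,.05),(.367,.05),(.083,.095))];print(' beaker',(t.min(0)+t.max(0))/2,np.median(t[:,2]),len(t))
    t=P[box((.413,.08),(.367,.08),(.12,.19))];u=t[t[:,2]>.165];print(' brush',len(t),u.mean(0) if len(u) else 0,t.max(0)[2]);print(np.polyfit(t[:,2],t[:,:2],1))
    t=P[box((.54,.08),(.30,.08),(.014,.0215))];r=cv2.minAreaRect(t[:,:2].astype(np.float32)*1000);print(' tray',r,np.median(t[:,2]))
    t=P[box((.54,.08),(.30,.08),(.0345,.05))]
    from scipy.cluster.hierarchy import fcluster,linkage
    l=fcluster(linkage(t[:,:2]),.008,'distance')
    for i in range(1,l.max()+1):
        print('  ball',t[l==i].mean(0).round(4),t[l==i][:,2].max(),(l==i).sum())
E
python3 m2.py
```

```text
scene jar [0.5509 0.0046 0.0425] (551.8345947265625, 4.4827399253845215) 46.93496322631836 0.10637836154055258 394
 post cap 385 [0.6491 0.0125 0.0161] 0.1957618090006542 [ 0.62765364 -0.02751008  0.19000872] [0.67546456 0.03603195 0.20144581]
 pin 94 [ 0.59949554 -0.16497074  0.21135188] [ 0.59222761 -0.17367738  0.20700344] [ 0.60855583 -0.15634299  0.2138618 ]
 sq 67 [ 0.62206838 -0.0832137   0.21191349] [ 0.61691291 -0.09014463  0.20537129] [ 0.63052093 -0.07654377  0.2172283 ]
 lid boss [0.42373607 0.23061876 0.03129306] 0.032010586085640225
 plate (424.654541015625, 230.32713317871094) 47.04658126831055
 knob [0.55889346 0.41713803 0.06773165] [0.01674937 0.02063113 0.01300837] 0.06890616675336059
 boss [0.53931778 0.44310049 0.0537683 ] [0.05521255 0.07121505 0.00753222] 0.05451583157634887
 beaker [0.41210735 0.36751926 0.08900197] 0.08884981967563277 213
 brush 206 [0.41003417 0.36358934 0.17437161] 0.18103804360303288
[[0.04090719 0.04664811]
 [0.40277498 0.35509353]]
 tray ((537.6401977539062, 295.1864318847656), (186.74851989746094, 105.30491638183594), 15.280115127563477
[... 871 characters left out ...]
3 0.41533896 0.06672915] [0.01590148 0.01719303 0.01020192] 0.06750181713687031
 boss [0.53936027 0.44540957 0.05402521] [0.0554932  0.07589156 0.00764255] 0.05329182890649642
 beaker [0.4132198  0.36584148 0.08899023] 0.0875488214495348 157
 brush 140 [0.41231221 0.36243023 0.17315823] 0.178304136142574
[[-0.00825869  0.02445157]
 [ 0.41376941  0.35786111]]
 tray ((537.92919921875, 294.64801025390625), (181.15518188476562, 105.459228515625), 15.229658126831055) 0.017597442058244095
  ball [0.6    0.2834 0.037 ] 0.03948228882264304 28
  ball [0.5536 0.2754 0.037 ] 0.04050977305211467 35
  ball [0.5917 0.3284 0.0369] 0.04132497650525224 29
  ball [0.5469 0.3216 0.0369] 0.039680889745459025 30
```

```bash
python3 -m creep '[{"az":-14.1,"dz":-0.02},{"az":-14.1,"dz":-0.02},{"az":-14.1,"dz":-0.02},{"az":-14.1,"dz":-0.02}]'
python3 -m creep '[{"dx":-0.261,"dy":-0.24},{"dx":-0.261,"dy":-0.24},{"dx":-0.261,"dy":-0.24},{"dx":-0.261,"dy":-0.24},{"dx":-0.261,"dy":-0.24},{"dx":-0.261,"dy":-0.24},{"dx":-0.261,"dy":-0.24},{"dx":-0.261,"dy":-0.24},{"dx":-0.261,"dy":-0.24},{"dx":-0.261,"dy":-0.24},{"dx":-0.261,"dy":-0.24},{"dx":-0.261,"dy":-0.24}]'
python3 - <<'E'
from h import *
print(get_obs()['tool_pos'],get_obs()['tcp_rot'])
c=capture('wrist');save(c,'pics/w1.png')
P=cloud(c)[c['depth']>0]
b=lambda x,y,z:P[(abs(P[:,0]-x[0])<x[1])&(abs(P[:,1]-y[0])<y[1])&(P[:,2]>z[0])&(P[:,2]<z[1])]
for z in(.12,.14,.16,.17):
  t=b((.413,.03),(.366,.03),(z,z+.012))
  if len(t):print(z,len(t),t.min(0),t.max(0))
t=b((.413,.06),(.366,.06),(.083,.095));print('beaker',(t.min(0)+t.max(0))/2,t.max(0)-t.min(0))
E
```

```text
[0.15243763 0.60557208 0.23053725] [-3.13992273e+00 -3.08873755e-04  2.89479313e+00]schema error: expected keys dx, dy, dz, ax, ay, az, gripper
schema error: expected keys dx, dy, dz, ax, ay, az, gripper
Traceback (most recent call last):
ValueError: zero-size array to reduction operation minimum which has no identity
```

```bash
python3 -m creep '[{"dx":0,"dy":0,"dz":-0.02,"ax":0,"ay":0,"az":-14.1,"gripper":1},{"dx":0,"dy":0,"dz":-0.02,"ax":0,"ay":0,"az":-14.1,"gripper":1},{"dx":0,"dy":0,"dz":-0.02,"ax":0,"ay":0,"az":-14.1,"gripper":1}]'
python3 -m creep '[{"dx":-0.261,"dy":-0.24,"dz":0,"ax":0,"ay":0,"az":0,"gripper":1},{"dx":-0.261,"dy":-0.24,"dz":0,"ax":0,"ay":0,"az":0,"gripper":1},{"dx":-0.261,"dy":-0.24,"dz":0,"ax":0,"ay":0,"az":0,"gripper":1},{"dx":-0.261,"dy":-0.24,"dz":0,"ax":0,"ay":0,"az":0,"gripper":1},{"dx":-0.261,"dy":-0.24,"dz":0,"ax":0,"ay":0,"az":0,"gripper":1},{"dx":-0.261,"dy":-0.24,"dz":0,"ax":0,"ay":0,"az":0,"gripper":1},{"dx":-0.261,"dy":-0.24,"dz":0,"ax":0,"ay":0,"az":0,"gripper":1},{"dx":-0.261,"dy":-0.24,"dz":0,"ax":0,"ay":0,"az":0,"gripper":1},{"dx":-0.261,"dy":-0.24,"dz":0,"ax":0,"ay":0,"az":0,"gripper":1},{"dx":-0.261,"dy":-0.24,"dz":0,"ax":0,"ay":0,"az":0,"gripper":1},{"dx":-0.261,"dy":-0.24,"dz":0,"ax":0,"ay":0,"az":0,"gripper":1},{"dx":-0.261,"dy":-0.24,"dz":0,"ax":0,"ay":0,"az":0,"gripper":1}]'
python3 - <<'E'
from h import *
print(get_obs()['tool_pos'],get_obs()['tcp_rot'])
c=capture('wrist');save(c,'pics/w1.png');np.savez('w1.npz',**c)
P=cloud(c)[c['depth']>0]
b=lambda x,y,z:P[(abs(P[:,0]-x[0])<x[1])&(abs(P[:,1]-y[0])<y[1])&(P[:,2]>z[0])&(P[:,2]<z[1])]
for z in(.12,.14,.16,.17):
  t=b((.413,.03),(.366,.03),(z,z+.012))
  if len(t):print(z,len(t),t.min(0),t.max(0))
t=b((.413,.06),(.366,.06),(.083,.095))
if len(t):print('beaker',(t.min(0)+t.max(0))/2,t.max(0)-t.min(0))
E
```

```text
time: 0.45
tool_pos: [0.1529, 0.6066, 0.2522]
tcp_rot: [3.14, 0.001, -3.14]
force: [0.4, 0.1, -0.3]
opening: 0.0854
grasp_force: 0.0
time: 1.45
tool_pos: [0.4126, 0.366, 0.2508]
tcp_rot: [-3.141, -0.002, 3.139]
force: [-0.9, 0.1, -0.3]
opening: 0.0856
grasp_force: 0.0
[0.41257363 0.36595681 0.25081283] [-3.14133759e+00 -1.73787780e-03  3.13916125e+00]
0.12 68 [0.40217969 0.35769537 0.1202663 ] [0.40842201 0.37452008 0.13191176]
0.14 86 [0.4022057  0.3574503  0.14022843] [0.4086837  0.37412419 0.15195565]
0.16 119 [0.40230467 0.35731243 0.16002428] [0.41660367 0.37464557 0.17197406]
0.17 480 [0.40230467 0.35759706 0.17025258] [0.41822066 0.37464557 0.17879119]
beaker [0.41055557 0.36581585 0.08784764] [0.0694653  0.07128309 0.0096868 ]
```

View pics/w1.png

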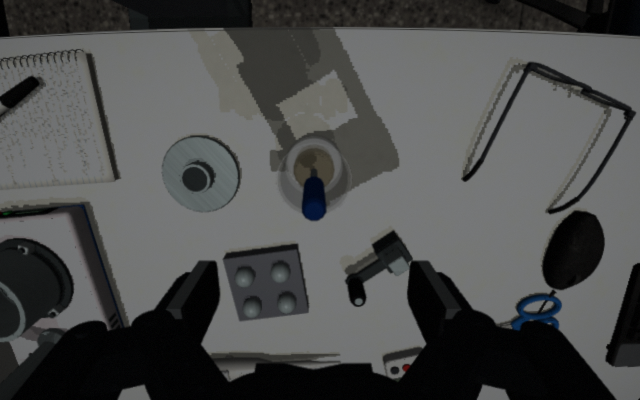

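The wrist view shows the brush handle upright at (313,195) in the beaker and centred between the fingers. The lid is at (200,175), the tray at (265,285) and the crank at (380,265). The brush axis measures about (0.411, 0.366), so I can go down and grip.

```bash
python3 -m creep '[{"dx":0,"dy":0,"dz":0.125,"ax":0,"ay":0,"az":0,"gripper":1},{"dx":0,"dy":0,"dz":0.125,"ax":0,"ay":0,"az":0,"gripper":1},{"dx":0,"dy":0,"dz":0.125,"ax":0,"ay":0,"az":0,"gripper":1},{"dx":0,"dy":0,"dz":0.125,"ax":0,"ay":0,"az":0,"gripper":1},{"dx":0,"dy":0,"dz":0.125,"ax":0,"ay":0,"az":0,"gripper":0},{"dx":0,"dy":0,"dz":0.125,"ax":0,"ay":0,"az":0,"gripper":0},{"dx":0,"dy":0,"dz":0.125,"ax":0,"ay":0,"az":0,"gripper":0},{"dx":0,"dy":0,"dz":0.125,"ax":0,"ay":0,"az":0,"gripper":0},{"dx":0,"dy":0,"dz":0.125,"ax":0,"ay":0,"az":0,"gripper":0},{"dx":0,"dy":0,"dz":0.125,"ax":0,"ay":0,"az":0,"gripper":0},{"dx":0,"dy":0,"dz":0.125,"ax":0,"ay":0,"az":0,"gripper":0},{"dx":0,"dy":0,"dz":0.125,"ax":0,"ay":0,"az":0,"gripper":0}]' 50
python3 -m creep '[{"dx":0,"dy":0,"dz":-0.15,"ax":0,"ay":0,"az":0,"gripper":0},{"dx":0,"dy":0,"dz":-0.15,"ax":0,"ay":0,"az":0,"gripper":0},{"dx":0,"dy":0,"dz":-0.15,"ax":0,"ay":0,"az":0,"gripper":0},{"dx":0,"dy":0,"dz":-0.15,"ax":0,"ay":0,"az":0,"gripper":0},{"dx":0,"dy":0,"dz":-0.15,"ax":0,"ay":0,"az":0,"gripper":0}]'
```

```text
time: 2.5
tool_pos: [0.4146, 0.3664, 0.1287]
tcp_rot: [3.14, 0.003, 3.141]
force: [-1.0, 0.2, 7.7]
opening: 0.0171
grasp_force: 48.7
time: 2.92
tool_pos: [0.4168, 0.3678, 0.2838]
tcp_rot: [3.134, 0.013, 3.141]
force: [0.5, 0.3, -1.4]
opening: 0.0166
grasp_force: 49.2
```

```bash
python3 -m creep '[{"dx":-0.139,"dy":-0.362,"dz":0,"ax":0,"ay":0,"az":0,"gripper":0},{"dx":-0.139,"dy":-0.362,"dz":0,"ax":0,"ay":0,"az":0,"gripper":0},{"dx":-0.139,"dy":-0.362,"dz":0,"ax":0,"ay":0,"az":0,"gripper":0},{"dx":-0.139,"dy":-0.362,"dz":0,"ax":0,"ay":0,"az":0,"gripper":0},{"dx":-0.139,"dy":-0.362,"dz":0,"ax":0,"ay":0,"az":0,"gripper":0},{"dx":-0.139,"dy":-0.362,"dz":0,"ax":0,"ay":0,"az":0,"gripper":0},{"dx":-0.139,"dy":-0.362,"dz":0,"ax":0,"ay":0,"az":0,"gripper":0},{"dx":-0.139,"dy":-0.362,"dz":0,"ax":0,"ay":0,"az":0,"gripper":0},{"dx":-0.139,"dy":-0.362,"dz":0,"ax":0,"ay":0,"az":0,"gripper":0},{"dx":-0.139,"dy":-0.362,"dz":0,"ax":0,"ay":0,"az":0,"gripper":0},{"dx":-0.139,"dy":-0.362,"dz":0,"ax":0,"ay":0,"az":0,"gripper":0},{"dx":-0.139,"dy":-0.362,"dz":0,"ax":0,"ay":0,"az":0,"gripper":0}]'
python3 - <<'E'
from h import *
a,b=capture('scene'),capture('side')
u=np.hstack([a['image'],b['image']])[100:]
cv2.imwrite('pics/j1.png',cv2.resize(cv2.cvtColor(np.hstack([a['image'][120:340,320:600],b['image'][160:380,240:520]]),cv2.COLOR_RGB2BGR),(800,314)))
print(get_obs()['tool_pos'])
# bristle colour cloud
for n,c in(('scene',a),('side',b)):
    P=cloud(c);m=(c['depth']>0)&(abs(P[...,0]-.55)<.05)&(abs(P[...,1]-.005)<.05)&(P[...,2]>.12)&(P[...,2]<.2)
    t=P[m];print(n,len(t),t.min(0),t.max(0),t.mean(0))
E
```

```text
time: 3.92
tool_pos: [0.5514, 0.0036, 0.2757]
tcp_rot: [3.14, -0.002, 3.139]
force: [-0.0, 0.6, -1.6]
opening: 0.0167
grasp_force: 49.4
[0.55099049 0.00518631 0.27589653]
scene 677 [ 0.52443181 -0.0184151   0.14993351] [0.56989204 0.02454251 0.19999669] [ 5.39053299e-01 -7.85763100e-05  1.83485204e-01]
side 722 [ 0.52545357 -0.01776033  0.14920824] [0.57050914 0.0250105  0.19993338] [ 0.54477533 -0.0040146   0.18288466]
```

View pics/j1.png

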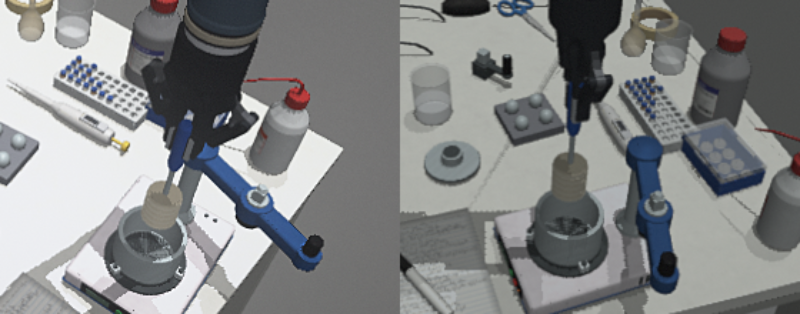

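The two views show the brush held upright above the jar mouth, with bristle bottom at z≈0.149 and axis about (0.547, 0.003). That is 5 mm off the jar centre, against 16 mm of clearance. Now I'll sweep.

```bash
python3 -m creep '[{"dx":-0.003,"dy":0,"dz":0.04,"ax":0,"ay":0,"az":0,"gripper":0},{"dx":-0.003,"dy":0,"dz":0.07,"ax":0,"ay":0,"az":0,"gripper":0},{"dx":-0.003,"dy":0,"dz":0.091,"ax":0,"ay":0,"az":0,"gripper":0},{"dx":-0.003,"dy":0,"dz":0.091,"ax":0,"ay":0,"az":0,"gripper":0},{"dx":-0.003,"dy":0,"dz":0.091,"ax":0,"ay":0,"az":0,"gripper":0},{"dx":-0.003,"dy":0,"dz":0.091,"ax":0,"ay":0,"az":0,"gripper":0},{"dx":-0.003,"dy":0,"dz":0.065,"ax":0,"ay":0,"az":0,"gripper":0},{"dx":-0.003,"dy":0,"dz":0.04,"ax":0,"ay":0,"az":0,"gripper":0},{"dx":-0.003,"dy":0,"dz":0.04,"ax":0,"ay":0,"az":0,"gripper":0},{"dx":-0.003,"dy":0,"dz":0.04,"ax":0,"ay":0,"az":0,"gripper":0},{"dx":-0.003,"dy":0,"dz":0.04,"ax":0,"ay":0,"az":0,"gripper":0}]'
python3 -m creep '[{"dx":0,"dy":0,"dz":0.03,"ax":0,"ay":0,"az":0,"gripper":0},{"dx":0,"dy":0,"dz":0.051,"ax":0,"ay":0,"az":0,"gripper":0},{"dx":0,"dy":0,"dz":0.051,"ax":0,"ay":0,"az":0,"gripper":0},{"dx":0,"dy":0,"dz":0.051,"ax":0,"ay":0,"az":0,"gripper":0},{"dx":0,"dy":0,"dz":0.051,"ax":0,"ay":0,"az":0,"gripper":0}]'
python3 -m creep '[{"dx":0,"dy":0,"dz":-0.04,"ax":0,"ay":0,"az":0,"gripper":0},{"dx":0,"dy":0,"dz":-0.08,"ax":0,"ay":0,"az":0,"gripper":0},{"dx":0,"dy":0,"dz":-0.1,"ax":0,"ay":0,"az":0,"gripper":0},{"dx":0,"dy":0,"dz":-0.1,"ax":0,"ay":0,"az":0,"gripper":0},{"dx":0,"dy":0,"dz":-0.1,"ax":0,"ay":0,"az":0,"gripper":0}]'
```

```text
time: 4.93
tool_pos: [0.5554, 0.004, 0.2375]
tcp_rot: [-3.141, 0.002, 3.141]
force: [-0.4, 0.2, -0.1]
opening: 0.017
grasp_force: 49.4
time: 5.35
tool_pos: [0.5556, 0.0037, 0.1857]
tcp_rot: [-3.141, 0.0, 3.141]
force: [-0.1, 0.6, -0.5]
opening: 0.0166
grasp_force: 49.4
time: 5.77
tool_pos: [0.5564, 0.0036, 0.2881]
tcp_rot: [-3.14, 0.006, 3.141]
force: [-0.7, 0.8, -1.2]
opening: 0.0165
grasp_force: 49.4
```

```bash
python3 -m creep '[{"dx":0.14,"dy":0.362,"dz":0,"ax":0,"ay":0,"az":0,"gripper":0},{"dx":0.14,"dy":0.362,"dz":0,"ax":0,"ay":0,"az":0,"gripper":0},{"dx":0.14,"dy":0.362,"dz":0,"ax":0,"ay":0,"az":0,"gripper":0},{"dx":0.14,"dy":0.362,"dz":0,"ax":0,"ay":0,"az":0,"gripper":0},{"dx":0.14,"dy":0.362,"dz":0,"ax":0,"ay":0,"az":0,"gripper":0},{"dx":0.14,"dy":0.362,"dz":0,"ax":0,"ay":0,"az":0,"gripper":0},{"dx":0.14,"dy":0.362,"dz":0,"ax":0,"ay":0,"az":0,"gripper":0},{"dx":0.14,"dy":0.362,"dz":0,"ax":0,"ay":0,"az":0,"gripper":0},{"dx":0.14,"dy":0.362,"dz":0,"ax":0,"ay":0,"az":0,"gripper":0},{"dx":0.14,"dy":0.362,"dz":0,"ax":0,"ay":0,"az":0,"gripper":0},{"dx":0.14,"dy":0.362,"dz":0,"ax":0,"ay":0,"az":0,"gripper":0},{"dx":0.14,"dy":0.362,"dz":0,"ax":0,"ay":0,"az":0,"gripper":0}]'
python3 - <<'E'
from h import *
print(get_obs()['tool_pos'])
for n in('scene','side'):
    c=capture(n)
    P=cloud(c);m=(c['depth']>0)&(abs(P[...,0]-.413)<.05)&(abs(P[...,1]-.366)<.05)&(P[...,2]>.13)&(P[...,2]<.2)
    t=P[m];print(n,len(t),t.min(0),t.max(0),t.mean(0))
    m=(c['depth']>0)&(abs(P[...,0]-.413)<.05)&(abs(P[...,1]-.366)<.05)&(P[...,2]>.08)&(P[...,2]<.095)
    t=P[m];print(' beaker',(t.min(0)+t.max(0))/2,t.max(0)-t.min(0))
E
```

```text
time: 6.77
tool_pos: [0.4146, 0.3656, 0.2841]
tcp_rot: [-3.139, -0.002, -3.14]
force: [-0.2, 0.0, -1.4]
opening: 0.0167
grasp_force: 49.5
[0.41455048 0.36564881 0.28411477]
scene 316 [0.38948219 0.34289949 0.15903153] [0.43275824 0.38160346 0.19997656] [0.40327382 0.35376119 0.17898552]
 beaker [0.41250014 0.36715426 0.08749829] [0.07164295 0.07321287 0.01499604]
side 269 [0.39215072 0.3424705  0.15768571] [0.43420675 0.37209876 0.19999807] [0.41206587 0.35154747 0.17922118]
 beaker [0.4132321  0.36711071 0.08618229] [0.06832312 0.07269368 0.01232187]
```

```bash
python3 -m creep '[{"dx":0,"dy":0.002,"dz":0.03,"ax":0,"ay":0,"az":0,"gripper":0},{"dx":0,"dy":0.002,"dz":0.065,"ax":0,"ay":0,"az":0,"gripper":0},{"dx":0,"dy":0.002,"dz":0.1,"ax":0,"ay":0,"az":0,"gripper":0},{"dx":0,"dy":0.002,"dz":0.13,"ax":0,"ay":0,"az":0,"gripper":0},{"dx":0,"dy":0.002,"dz":0.154,"ax":0,"ay":0,"az":0,"gripper":0},{"dx":0,"dy":0.002,"dz":0.154,"ax":0,"ay":0,"az":0,"gripper":0},{"dx":0,"dy":0.002,"dz":0.154,"ax":0,"ay":0,"az":0,"gripper":0},{"dx":0,"dy":0.002,"dz":0.154,"ax":0,"ay":0,"az":0,"gripper":1},{"dx":0,"dy":0.002,"dz":0.154,"ax":0,"ay":0,"az":0,"gripper":1},{"dx":0,"dy":0.002,"dz":0.154,"ax":0,"ay":0,"az":0,"gripper":1},{"dx":0,"dy":0.002,"dz":0.154,"ax":0,"ay":0,"az":0,"gripper":1},{"dx":0,"dy":0.002,"dz":0.154,"ax":0,"ay":0,"az":0,"gripper":1}]'
python3 -m creep '[{"dx":0,"dy":0,"dz":-0.13,"ax":0,"ay":0,"az":0,"gripper":1},{"dx":0,"dy":0,"dz":-0.13,"ax":0,"ay":0,"az":0,"gripper":1},{"dx":0,"dy":0,"dz":-0.13,"ax":0,"ay":0,"az":0,"gripper":1},{"dx":0,"dy":0,"dz":-0.13,"ax":0,"ay":0,"az":0,"gripper":1},{"dx":0,"dy":0,"dz":-0.13,"ax":0,"ay":0,"az":0,"gripper":1}]'
```

```text
time: 7.87
tool_pos: [0.4158, 0.368, 0.1321]
tcp_rot: [3.141, 0.001, 3.141]
force: [0.8, 0.3, 0.4]
opening: 0.0763
grasp_force: 0.0
time: 8.28
tool_pos: [0.4173, 0.3692, 0.2653]
tcp_rot: [3.137, 0.008, 3.141]
force: [0.7, 0.0, 0.0]
opening: 0.0855
grasp_force: 0.0
```

```bash
cat >> h.py <<'E'
def to(p,p0=None,yaw=None):
    o=get_obs();R=Ro.from_euler('xyz',[np.pi,0,o['tcp_rot'][2] if yaw is None else yaw]).as_matrix()
    d=R.T@(np.asarray(p)-(o['tool_pos'] if p0 is None else np.asarray(p0)));return d.round(4)
def balls(c,zlo=.0345,x=(.48,.66),y=(.22,.38),zhi=.05):
    from scipy.cluster.hierarchy import fcluster,linkage
    P=cloud(c);P=P[(c['depth']>0)&(P[...,2]>zlo)&(P[...,2]<zhi)&(P[...,0]>x[0])&(P[...,0]<x[1])&(P[...,1]>y[0])&(P[...,1]<y[1])]
    if len(P)<2:return []
    l=fcluster(linkage(P[:,:2]),.006,'distance')
    out=[]
    for i in range(1,l.max()+1):
        t=P[l==i]
        if len(t)>20:
            # sphere fit with radius 12.5
            from scipy.optimize import least_squares
            s=least_squares(lambda q:np.linalg.norm(t-q,axis=1)-.0125,[*t.mean(0)[:2],.027],loss='soft_l1',f_scale=.0007).x
            out.append(s.round(4))
    return out
E
python3 -m creep '[{"dx":-0.156,"dy":-0.066,"dz":0.06,"ax":0,"ay":0,"az":36.5,"gripper":0.55},{"dx":-0.156,"dy":-0.066,"dz":0.06,"ax":0,"ay":0,"az":36.5,"gripper":0.55},{"dx":-0.156,"dy":-0.066,"dz":0.06,"ax":0,"ay":0,"az":36.5,"gripper":0.55},{"dx":-0.156,"dy":-0.066,"dz":0.06,"ax":0,"ay":0,"az":36.5,"gripper":0.55},{"dx":-0.156,"dy":-0.066,"dz":0.06,"ax":0,"ay":0,"az":36.5,"gripper":0.55},{"dx":-0.156,"dy":-0.066,"dz":0.06,"ax":0,"ay":0,"az":36.5,"gripper":0.55},{"dx":-0.156,"dy":-0.066,"dz":0.06,"ax":0,"ay":0,"az":36.5,"gripper":0.55},{"dx":-0.156,"dy":-0.066,"dz":0.06,"ax":0,"ay":0,"az":36.5,"gripper":0.55}]'
python3 - <<'E'
from h import *
c=capture('wrist');save(c,'pics/w2.png');print(get_obs()['tool_pos'],get_obs()['tcp_rot'])
B=balls(c);print(B)
for b in B:print(to([b[0],b[1],.0195]),to([b[0],b[1],.1]))
for n in('scene','side'):
    c=capture(n);P=cloud(c);m=(c['depth']>0)&(abs(P[...,0]-.413)<.05)&(abs(P[...,1]-.366)<.05)&(P[...,2]>.15)&(P[...,2]<.2)
    print(n,P[m].mean(0),P[m].max(0))
E
```

```text
time: 8.95
tool_pos: [0.5696, 0.302, 0.2003]
tcp_rot: [-3.139, -0.002, 2.507]
force: [0.8, -0.3, 0.3]
opening: 0.047
grasp_force: 0.0
[0.56959902 0.3024331  0.20103985] [-3.14032496e+00 -1.37527082e-03  2.50698678e+00]
[array([0.5995, 0.2843, 0.0262]), array([0.5541, 0.2778, 0.0262]), array([0.5471, 0.3231, 0.0261]), array([0.5926, 0.3299, 0.0262])]
[-0.0348  0.0031  0.1815] [-0.0348  0.0031  0.101 ]
[-0.0021 -0.029   0.1815] [-0.0021 -0.029   0.101 ]
[0.0304 0.0033 0.1815] [0.0304 0.0033 0.101 ]
[-0.0022  0.0358  0.1815] [-0.0022  0.0358  0.101 ]
scene [0.41070819 0.3620908  0.16819663] [0.42131497 0.37331891 0.18139235]
side [0.41366656 0.36109641 0.16596264] [0.42171931 0.3697502  0.17892292]
```

View pics/w2.png

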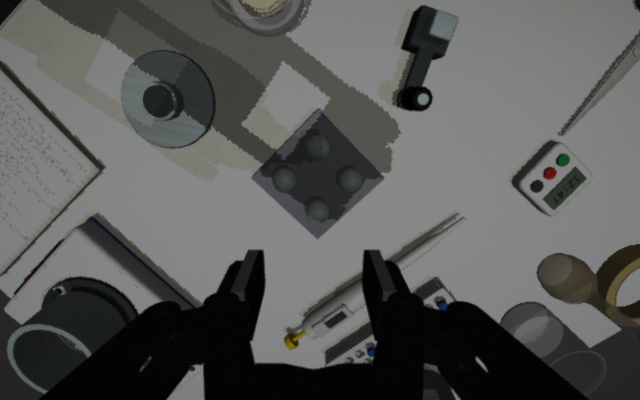

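The picture shows the four balls as a diamond at (317,147), (285,180), (350,180) and (317,208). The fingers are open across the diagonal, and the lid (168,98) and crank (425,60) have not moved. Picking ball 3 first.

```bash
python3 -m creep '[{"dx":0.03,"dy":0.003,"dz":0.035,"ax":0,"ay":0,"az":0,"gripper":0.55},{"dx":0.03,"dy":0.003,"dz":0.07,"ax":0,"ay":0,"az":0,"gripper":0.55},{"dx":0.03,"dy":0.003,"dz":0.11,"ax":0,"ay":0,"az":0,"gripper":0.55},{"dx":0.03,"dy":0.003,"dz":0.15,"ax":0,"ay":0,"az":0,"gripper":0.55},{"dx":0.03,"dy":0.003,"dz":0.18,"ax":0,"ay":0,"az":0,"gripper":0.55},{"dx":0.03,"dy":0.003,"dz":0.18,"ax":0,"ay":0,"az":0,"gripper":0.55},{"dx":0.03,"dy":0.003,"dz":0.18,"ax":0,"ay":0,"az":0,"gripper":0},{"dx":0.03,"dy":0.003,"dz":0.18,"ax":0,"ay":0,"az":0,"gripper":0},{"dx":0.03,"dy":0.003,"dz":0.18,"ax":0,"ay":0,"az":0,"gripper":0},{"dx":0.03,"dy":0.003,"dz":0.18,"ax":0,"ay":0,"az":0,"gripper":0},{"dx":0.03,"dy":0.003,"dz":0.18,"ax":0,"ay":0,"az":0,"gripper":0}]' 30
python3 -m creep '[{"dx":0,"dy":0,"dz":-0.04,"ax":0,"ay":0,"az":0,"gripper":0},{"dx":0,"dy":0,"dz":-0.08,"ax":0,"ay":0,"az":0,"gripper":0},{"dx":0,"dy":0,"dz":-0.12,"ax":0,"ay":0,"az":0,"gripper":0},{"dx":0,"dy":0,"dz":-0.14,"ax":0,"ay":0,"az":0,"gripper":0},{"dx":0,"dy":0,"dz":-0.14,"ax":0,"ay":0,"az":0,"gripper":0}]'
python3 - <<'E'
from h import *
print(get_obs()['tool_pos'],get_obs()['tcp_rot'],to([.5517,.0048,.165]))
E
```

```text
time: 10.02
tool_pos: [0.5491, 0.3224, 0.0223]
tcp_rot: [3.141, 0.0, 2.504]
force: [-0.0, -0.6, 1.0]
opening: 0.0226
grasp_force: 29.4
time: 10.43
tool_pos: [0.5529, 0.3235, 0.1681]
tcp_rot: [3.131, 0.007, 2.504]
force: [-0.5, 0.6, 0.5]
opening: 0.0227
grasp_force: 29.6
[0.55287469 0.32346099 0.16807384] [3.13067927 0.00720467 2.50400876] [-0.1887 -0.2568  0.0031]
```

```bash
python3 -m creep '[{"dx":-0.189,"dy":-0.257,"dz":0,"ax":0,"ay":0,"az":0,"gripper":0},{"dx":-0.189,"dy":-0.257,"dz":0,"ax":0,"ay":0,"az":0,"gripper":0},{"dx":-0.189,"dy":-0.257,"dz":0,"ax":0,"ay":0,"az":0,"gripper":0},{"dx":-0.189,"dy":-0.257,"dz":0,"ax":0,"ay":0,"az":0,"gripper":0},{"dx":-0.189,"dy":-0.257,"dz":0,"ax":0,"ay":0,"az":0,"gripper":0},{"dx":-0.189,"dy":-0.257,"dz":0,"ax":0,"ay":0,"az":0,"gripper":0},{"dx":-0.189,"dy":-0.257,"dz":0,"ax":0,"ay":0,"az":0,"gripper":0},{"dx":-0.189,"dy":-0.257,"dz":0,"ax":0,"ay":0,"az":0,"gripper":0},{"dx":-0.189,"dy":-0.257,"dz":0,"ax":0,"ay":0,"az":0,"gripper":0},{"dx":-0.189,"dy":-0.257,"dz":0,"ax":0,"ay":0,"az":0,"gripper":0}]'
python3 -m creep '[{"dx":0,"dy":0,"dz":0,"ax":0,"ay":0,"az":0,"gripper":0},{"dx":0,"dy":0,"dz":0.03,"ax":0,"ay":0,"az":0,"gripper":0},{"dx":0,"dy":0,"dz":0.06,"ax":0,"ay":0,"az":0,"gripper":0},{"dx":0,"dy":0,"dz":0.072,"ax":0,"ay":0,"az":0,"gripper":0},{"dx":0,"dy":0,"dz":0.072,"ax":0,"ay":0,"az":0,"gripper":0},{"dx":0,"dy":0,"dz":0.072,"ax":0,"ay":0,"az":0,"gripper":0.42},{"dx":0,"dy":0,"dz":0.072,"ax":0,"ay":0,"az":0,"gripper":0.42},{"dx":0,"dy":0,"dz":0.072,"ax":0,"ay":0,"az":0,"gripper":0.42}]'
python3 -m creep '[{"dx":0,"dy":0,"dz":-0.03,"ax":0,"ay":0,"az":0,"gripper":0.42},{"dx":0,"dy":0,"dz":-0.07,"ax":0,"ay":0,"az":0,"gripper":0.55},{"dx":0,"dy":0,"dz":-0.07,"ax":0,"ay":0,"az":0,"gripper":0.55},{"dx":0,"dy":0,"dz":-0.07,"ax":0,"ay":0,"az":0,"gripper":0.55}]'
python3 - <<'E'
from h import *
o=get_obs();print(o['tool_pos'],o['tcp_rot'])
c=capture('wrist');print(balls(c,.0345));print('jar',balls(c,.056,(.51,.59),(-.035,.045),.085))
for b in ([.5995,.2843],[.5541,.2778],[.5926,.3299]):print(to([b[0],b[1],.165]))
E
```

```text
time: 11.27
tool_pos: [0.5474, 0.0014, 0.1607]
tcp_rot: [-3.141, -0.001, 2.5]
force: [-0.7, 1.0, -0.8]
opening: 0.0228
grasp_force: 29.7
time: 11.93
tool_pos: [0.5491, 0.0035, 0.0906]
tcp_rot: [3.14, 0.003, 2.505]
force: [0.0, 0.9, 0.2]
opening: 0.0361
grasp_force: 0.0
time: 12.27
tool_pos: [0.5505, 0.0028, 0.1631]
tcp_rot: [3.138, 0.008, 2.504]
force: [-0.8, -0.2, -0.8]
opening: 0.0475
grasp_force: 0.0
[0.55047595 0.00275769 0.16305006] [3.13786424 0.00791069 2.50421983]
[array([0.5989, 0.2831, 0.0255])]
jar [array([0.5239, 0.0304, 0.0711]), array([0.5463, 0.0051, 0.0637]), array([ 0.5736, -0.0123,  0.0713])]
[ 0.1268  0.2561 -0.0037]
[ 0.1594  0.2239 -0.0037]
[ 0.1595  0.2887 -0.0037]
```

```bash
python3 -m creep '[{"dx":0.127,"dy":0.256,"dz":0,"ax":0,"ay":0,"az":0,"gripper":0.55},{"dx":0.127,"dy":0.256,"dz":0,"ax":0,"ay":0,"az":0,"gripper":0.55},{"dx":0.127,"dy":0.256,"dz":0,"ax":0,"ay":0,"az":0,"gripper":0.55},{"dx":0.127,"dy":0.256,"dz":0,"ax":0,"ay":0,"az":0,"gripper":0.55},{"dx":0.127,"dy":0.256,"dz":0,"ax":0,"ay":0,"az":0,"gripper":0.55},{"dx":0.127,"dy":0.256,"dz":0,"ax":0,"ay":0,"az":0,"gripper":0.55},{"dx":0.127,"dy":0.256,"dz":0,"ax":0,"ay":0,"az":0,"gripper":0.55},{"dx":0.127,"dy":0.256,"dz":0,"ax":0,"ay":0,"az":0,"gripper":0.55},{"dx":0.127,"dy":0.256,"dz":0,"ax":0,"ay":0,"az":0,"gripper":0.55},{"dx":0.127,"dy":0.256,"dz":0,"ax":0,"ay":0,"az":0,"gripper":0.55},{"dx":0.127,"dy":0.256,"dz":0,"ax":0,"ay":0,"az":0,"gripper":0.55}]'
python3 - <<'E'
from h import *
o=get_obs();print(o['tool_pos'],o['tcp_rot'])
c=capture('wrist');B=balls(c,.033);print(B)
for b in ([.5995,.2843],[.5541,.2778],[.5926,.3299]):print(to([b[0],b[1],.0195]))
E
```

```text
time: 13.23
tool_pos: [0.5976, 0.2828, 0.1585]
tcp_rot: [-3.139, -0.001, 2.503]
force: [-0.5, -0.4, 0.2]
opening: 0.0468
grasp_force: 0.0
[0.59757462 0.28282409 0.15850135] [-3.13942232e+00 -1.16019998e-03  2.50266115e+00]
[array([0.5926, 0.33  , 0.0261]), array([0.5539, 0.2777, 0.0261]), array([0.5994, 0.2844, 0.0262])]
[-0.0003  0.0023  0.1393]
[ 0.0323 -0.03    0.1393]
[0.0325 0.0348 0.1393]
```

```bash
python3 -m creep '[{"dx":0,"dy":0.002,"dz":0.04,"ax":0,"ay":0,"az":0,"gripper":0.55},{"dx":0,"dy":0.002,"dz":0.08,"ax":0,"ay":0,"az":0,"gripper":0.55},{"dx":0,"dy":0.002,"dz":0.12,"ax":0,"ay":0,"az":0,"gripper":0.55},{"dx":0,"dy":0.002,"dz":0.138,"ax":0,"ay":0,"az":0,"gripper":0.55},{"dx":0,"dy":0.002,"dz":0.138,"ax":0,"ay":0,"az":0,"gripper":0.55},{"dx":0,"dy":0.002,"dz":0.138,"ax":0,"ay":0,"az":0,"gripper":0},{"dx":0,"dy":0.002,"dz":0.138,"ax":0,"ay":0,"az":0,"gripper":0},{"dx":0,"dy":0.002,"dz":0.138,"ax":0,"ay":0,"az":0,"gripper":0},{"dx":0,"dy":0.002,"dz":0.138,"ax":0,"ay":0,"az":0,"gripper":0},{"dx":0,"dy":0.002,"dz":0.138,"ax":0,"ay":0,"az":0,"gripper":0}]' 30
python3 -m creep '[{"dx":0,"dy":0,"dz":-0.04,"ax":0,"ay":0,"az":0,"gripper":0},{"dx":0,"dy":0,"dz":-0.08,"ax":0,"ay":0,"az":0,"gripper":0},{"dx":0,"dy":0,"dz":-0.12,"ax":0,"ay":0,"az":0,"gripper":0},{"dx":0,"dy":0,"dz":-0.145,"ax":0,"ay":0,"az":0,"gripper":0},{"dx":0,"dy":0,"dz":-0.145,"ax":0,"ay":0,"az":0,"gripper":0}]'
python3 -m creep '[{"dx":-0.127,"dy":-0.256,"dz":0,"ax":0,"ay":0,"az":0,"gripper":0},{"dx":-0.127,"dy":-0.256,"dz":0,"ax":0,"ay":0,"az":0,"gripper":0},{"dx":-0.127,"dy":-0.256,"dz":0,"ax":0,"ay":0,"az":0,"gripper":0},{"dx":-0.127,"dy":-0.256,"dz":0,"ax":0,"ay":0,"az":0,"gripper":0},{"dx":-0.127,"dy":-0.256,"dz":0,"ax":0,"ay":0,"az":0,"gripper":0},{"dx":-0.127,"dy":-0.256,"dz":0,"ax":0,"ay":0,"az":0,"gripper":0},{"dx":-0.127,"dy":-0.256,"dz":0,"ax":0,"ay":0,"az":0,"gripper":0},{"dx":-0.127,"dy":-0.256,"dz":0,"ax":0,"ay":0,"az":0,"gripper":0},{"dx":-0.127,"dy":-0.256,"dz":0,"ax":0,"ay":0,"az":0,"gripper":0},{"dx":-0.127,"dy":-0.256,"dz":0,"ax":0,"ay":0,"az":0,"gripper":0}]'
python3 - <<'E'
from h import *
print(to([.5517,.0048,.092]))
E
```

```text
time: 14.12
tool_pos: [0.6, 0.2855, 0.0221]
tcp_rot: [3.141, 0.001, 2.504]
force: [0.7, -1.7, 0.4]
opening: 0.0226
grasp_force: 29.4
time: 14.53
tool_pos: [0.6037, 0.2875, 0.1741]
tcp_rot: [3.13, 0.009, 2.504]
force: [1.5, 0.2, 0.3]
opening: 0.0229
grasp_force: 29.6
time: 15.37
tool_pos: [0.5488, 0.0049, 0.166]
tcp_rot: [3.141, -0.001, 2.503]
force: [-1.0, 0.8, -0.9]
opening: 0.023
grasp_force: 29.7
[-0.0024  0.0017  0.074 ]
```

```bash
python3 -m creep '[{"dx":-0.003,"dy":0.002,"dz":0.03,"ax":0,"ay":0,"az":0,"gripper":0},{"dx":-0.003,"dy":0.002,"dz":0.06,"ax":0,"ay":0,"az":0,"gripper":0},{"dx":-0.003,"dy":0.002,"dz":0.073,"ax":0,"ay":0,"az":0,"gripper":0},{"dx":-0.003,"dy":0.002,"dz":0.073,"ax":0,"ay":0,"az":0,"gripper":0},{"dx":-0.003,"dy":0.002,"dz":0.073,"ax":0,"ay":0,"az":0,"gripper":0.42},{"dx":-0.003,"dy":0.002,"dz":0.073,"ax":0,"ay":0,"az":0,"gripper":0.42},{"dx":-0.003,"dy":0.002,"dz":0.073,"ax":0,"ay":0,"az":0,"gripper":0.42},{"dx":-0.003,"dy":0.002,"dz":0.04,"ax":0,"ay":0,"az":0,"gripper":0.42},{"dx":-0.003,"dy":0.002,"dz":0,"ax":0,"ay":0,"az":0,"gripper":0.55},{"dx":-0.003,"dy":0.002,"dz":0,"ax":0,"ay":0,"az":0,"gripper":0.55}]'
python3 -m creep '[{"dx":0.16,"dy":0.223,"dz":0,"ax":0,"ay":0,"az":0,"gripper":0.55},{"dx":0.16,"dy":0.223,"dz":0,"ax":0,"ay":0,"az":0,"gripper":0.55},{"dx":0.16,"dy":0.223,"dz":0,"ax":0,"ay":0,"az":0,"gripper":0.55},{"dx":0.16,"dy":0.223,"dz":0,"ax":0,"ay":0,"az":0,"gripper":0.55},{"dx":0.16,"dy":0.223,"dz":0,"ax":0,"ay":0,"az":0,"gripper":0.55},{"dx":0.16,"dy":0.223,"dz":0,"ax":0,"ay":0,"az":0,"gripper":0.55},{"dx":0.16,"dy":0.223,"dz":0,"ax":0,"ay":0,"az":0,"gripper":0.55},{"dx":0.16,"dy":0.223,"dz":0,"ax":0,"ay":0,"az":0,"gripper":0.55},{"dx":0.16,"dy":0.223,"dz":0,"ax":0,"ay":0,"az":0,"gripper":0.55},{"dx":0.16,"dy":0.223,"dz":0,"ax":0,"ay":0,"az":0,"gripper":0.55}]'
python3 - <<'E'
from h import *
c=capture('wrist');B=balls(c,.033);print(B)
for b in ([.5541,.2778],):print(to([b[0],b[1],.0195]))
c=capture('scene');print('jar',balls(c,.06,(.51,.59),(-.035,.045),.085))
E
```

```text
time: 16.2
tool_pos: [0.5581, 0.0039, 0.174]
tcp_rot: [3.135, 0.014, 2.504]
force: [0.7, -0.8, 0.3]
opening: 0.0469
grasp_force: 0.0
time: 17.03
tool_pos: [0.557, 0.2785, 0.1671]
tcp_rot: [3.141, 0.001, 2.504]
force: [-0.5, -0.8, 0.6]
opening: 0.0467
grasp_force: 0.0
[array([0.554 , 0.2775, 0.0262]), array([0.5925, 0.3297, 0.0261])]
[ 0.0023 -0.0019  0.1474]
jar [array([ 0.5243, -0.0202,  0.0723]), array([0.5232, 0.0277, 0.0724]), array([0.5696, 0.0158, 0.0734])]
```

```bash
python3 -m creep '[{"dx":0.002,"dy":-0.002,"dz":0.04,"ax":0,"ay":0,"az":0,"gripper":0.55},{"dx":0.002,"dy":-0.002,"dz":0.08,"ax":0,"ay":0,"az":0,"gripper":0.55},{"dx":0.002,"dy":-0.002,"dz":0.12,"ax":0,"ay":0,"az":0,"gripper":0.55},{"dx":0.002,"dy":-0.002,"dz":0.146,"ax":0,"ay":0,"az":0,"gripper":0.55},{"dx":0.002,"dy":-0.002,"dz":0.146,"ax":0,"ay":0,"az":0,"gripper":0.55},{"dx":0.002,"dy":-0.002,"dz":0.146,"ax":0,"ay":0,"az":0,"gripper":0},{"dx":0.002,"dy":-0.002,"dz":0.146,"ax":0,"ay":0,"az":0,"gripper":0},{"dx":0.002,"dy":-0.002,"dz":0.146,"ax":0,"ay":0,"az":0,"gripper":0},{"dx":0.002,"dy":-0.002,"dz":0.146,"ax":0,"ay":0,"az":0,"gripper":0},{"dx":0.002,"dy":-0.002,"dz":0.146,"ax":0,"ay":0,"az":0,"gripper":0}]' 30
python3 -m creep '[{"dx":0,"dy":0,"dz":-0.04,"ax":0,"ay":0,"az":0,"gripper":0},{"dx":0,"dy":0,"dz":-0.08,"ax":0,"ay":0,"az":0,"gripper":0},{"dx":0,"dy":0,"dz":-0.12,"ax":0,"ay":0,"az":0,"gripper":0},{"dx":0,"dy":0,"dz":-0.145,"ax":0,"ay":0,"az":0,"gripper":0},{"dx":0,"dy":0,"dz":-0.145,"ax":0,"ay":0,"az":0,"gripper":0}]'
python3 -m creep '[{"dx":-0.16,"dy":-0.222,"dz":0,"ax":0,"ay":0,"az":0,"gripper":0},{"dx":-0.16,"dy":-0.222,"dz":0,"ax":0,"ay":0,"az":0,"gripper":0},{"dx":-0.16,"dy":-0.222,"dz":0,"ax":0,"ay":0,"az":0,"gripper":0},{"dx":-0.16,"dy":-0.222,"dz":0,"ax":0,"ay":0,"az":0,"gripper":0},{"dx":-0.16,"dy":-0.222,"dz":0,"ax":0,"ay":0,"az":0,"gripper":0},{"dx":-0.16,"dy":-0.222,"dz":0,"ax":0,"ay":0,"az":0,"gripper":0},{"dx":-0.16,"dy":-0.222,"dz":0,"ax":0,"ay":0,"az":0,"gripper":0},{"dx":-0.16,"dy":-0.222,"dz":0,"ax":0,"ay":0,"az":0,"gripper":0},{"dx":-0.16,"dy":-0.222,"dz":0,"ax":0,"ay":0,"az":0,"gripper":0},{"dx":-0.16,"dy":-0.222,"dz":0,"ax":0,"ay":0,"az":0,"gripper":0}]'
python3 - <<'E'
from h import *
print(to([.5517,.0048,.092]))
E
```

```text
time: 17.97
tool_pos: [0.5545, 0.2781, 0.021]
tcp_rot: [3.141, 0.001, 2.504]
force: [-0.0, -1.3, 0.3]
opening: 0.0225
grasp_force: 29.4
time: 18.38
tool_pos: [0.558, 0.2799, 0.1724]
tcp_rot: [3.131, 0.008, 2.504]
force: [0.8, 0.1, 0.8]
opening: 0.0227
grasp_force: 29.6
time: 19.22
tool_pos: [0.5499, 0.0054, 0.1649]
tcp_rot: [-3.141, -0.002, 2.504]
force: [0.1, 0.9, -1.5]
opening: 0.0231
grasp_force: 29.7
[-0.0018  0.0006  0.0729]
```

```bash
python3 -m creep '[{"dx":-0.002,"dy":0,"dz":0.03,"ax":0,"ay":0,"az":0,"gripper":0},{"dx":-0.002,"dy":0,"dz":0.06,"ax":0,"ay":0,"az":0,"gripper":0},{"dx":-0.002,"dy":0,"dz":0.072,"ax":0,"ay":0,"az":0,"gripper":0},{"dx":-0.002,"dy":0,"dz":0.072,"ax":0,"ay":0,"az":0,"gripper":0},{"dx":-0.002,"dy":0,"dz":0.072,"ax":0,"ay":0,"az":0,"gripper":0.42},{"dx":-0.002,"dy":0,"dz":0.072,"ax":0,"ay":0,"az":0,"gripper":0.42},{"dx":-0.002,"dy":0,"dz":0.072,"ax":0,"ay":0,"az":0,"gripper":0.42},{"dx":-0.002,"dy":0,"dz":0.04,"ax":0,"ay":0,"az":0,"gripper":0.42},{"dx":-0.002,"dy":0,"dz":0,"ax":0,"ay":0,"az":0,"gripper":0.55},{"dx":-0.002,"dy":0,"dz":0,"ax":0,"ay":0,"az":0,"gripper":0.55}]'
python3 -m creep '[{"dx":0.161,"dy":0.287,"dz":0,"ax":0,"ay":0,"az":0,"gripper":0.55},{"dx":0.161,"dy":0.287,"dz":0,"ax":0,"ay":0,"az":0,"gripper":0.55},{"dx":0.161,"dy":0.287,"dz":0,"ax":0,"ay":0,"az":0,"gripper":0.55},{"dx":0.161,"dy":0.287,"dz":0,"ax":0,"ay":0,"az":0,"gripper":0.55},{"dx":0.161,"dy":0.287,"dz":0,"ax":0,"ay":0,"az":0,"gripper":0.55},{"dx":0.161,"dy":0.287,"dz":0,"ax":0,"ay":0,"az":0,"gripper":0.55},{"dx":0.161,"dy":0.287,"dz":0,"ax":0,"ay":0,"az":0,"gripper":0.55},{"dx":0.161,"dy":0.287,"dz":0,"ax":0,"ay":0,"az":0,"gripper":0.55},{"dx":0.161,"dy":0.287,"dz":0,"ax":0,"ay":0,"az":0,"gripper":0.55},{"dx":0.161,"dy":0.287,"dz":0,"ax":0,"ay":0,"az":0,"gripper":0.55},{"dx":0.161,"dy":0.287,"dz":0,"ax":0,"ay":0,"az":0,"gripper":0.55}]'
python3 - <<'E'
from h import *
c=capture('wrist');B=balls(c,.033);print(B)
for b in ([.5926,.33],):print(to([b[0],b[1],.0195]))
E
```

```text
time: 20.05
tool_pos: [0.5574, 0.003, 0.1729]
tcp_rot: [3.135, 0.014, 2.504]
force: [1.4, -1.0, 0.2]
opening: 0.0467
grasp_force: 0.0
time: 20.97
tool_pos: [0.5935, 0.33, 0.166]
tcp_rot: [3.141, 0.001, 2.505]
force: [-0.5, -0.7, -0.5]
opening: 0.0472
grasp_force: 0.0
[array([0.5926, 0.3299, 0.0262])]
[1.200e-03 1.000e-04 1.464e-01]
```

```bash
python3 -m creep '[{"dx":0.001,"dy":0,"dz":0.04,"ax":0,"ay":0,"az":0,"gripper":0.55},{"dx":0.001,"dy":0,"dz":0.08,"ax":0,"ay":0,"az":0,"gripper":0.55},{"dx":0.001,"dy":0,"dz":0.12,"ax":0,"ay":0,"az":0,"gripper":0.55},{"dx":0.001,"dy":0,"dz":0.145,"ax":0,"ay":0,"az":0,"gripper":0.55},{"dx":0.001,"dy":0,"dz":0.145,"ax":0,"ay":0,"az":0,"gripper":0.55},{"dx":0.001,"dy":0,"dz":0.145,"ax":0,"ay":0,"az":0,"gripper":0},{"dx":0.001,"dy":0,"dz":0.145,"ax":0,"ay":0,"az":0,"gripper":0},{"dx":0.001,"dy":0,"dz":0.145,"ax":0,"ay":0,"az":0,"gripper":0},{"dx":0.001,"dy":0,"dz":0.145,"ax":0,"ay":0,"az":0,"gripper":0},{"dx":0.001,"dy":0,"dz":0.145,"ax":0,"ay":0,"az":0,"gripper":0}]' 30
python3 -m creep '[{"dx":0,"dy":0,"dz":-0.04,"ax":0,"ay":0,"az":0,"gripper":0},{"dx":0,"dy":0,"dz":-0.08,"ax":0,"ay":0,"az":0,"gripper":0},{"dx":0,"dy":0,"dz":-0.12,"ax":0,"ay":0,"az":0,"gripper":0},{"dx":0,"dy":0,"dz":-0.145,"ax":0,"ay":0,"az":0,"gripper":0},{"dx":0,"dy":0,"dz":-0.145,"ax":0,"ay":0,"az":0,"gripper":0}]'
python3 -m creep '[{"dx":-0.16,"dy":-0.287,"dz":0,"ax":0,"ay":0,"az":0,"gripper":0},{"dx":-0.16,"dy":-0.287,"dz":0,"ax":0,"ay":0,"az":0,"gripper":0},{"dx":-0.16,"dy":-0.287,"dz":0,"ax":0,"ay":0,"az":0,"gripper":0},{"dx":-0.16,"dy":-0.287,"dz":0,"ax":0,"ay":0,"az":0,"gripper":0},{"dx":-0.16,"dy":-0.287,"dz":0,"ax":0,"ay":0,"az":0,"gripper":0},{"dx":-0.16,"dy":-0.287,"dz":0,"ax":0,"ay":0,"az":0,"gripper":0},{"dx":-0.16,"dy":-0.287,"dz":0,"ax":0,"ay":0,"az":0,"gripper":0},{"dx":-0.16,"dy":-0.287,"dz":0,"ax":0,"ay":0,"az":0,"gripper":0},{"dx":-0.16,"dy":-0.287,"dz":0,"ax":0,"ay":0,"az":0,"gripper":0},{"dx":-0.16,"dy":-0.287,"dz":0,"ax":0,"ay":0,"az":0,"gripper":0},{"dx":-0.16,"dy":-0.287,"dz":0,"ax":0,"ay":0,"az":0,"gripper":0}]'
python3 - <<'E'
from h import *
print(to([.5517,.0048,.092]))
E
```

```text
time: 21.85
tool_pos: [0.5934, 0.3301, 0.0211]
tcp_rot: [3.141, 0.001, 2.504]
force: [0.8, -2.1, 1.3]
opening: 0.0225
grasp_force: 29.4
time: 22.27
tool_pos: [0.5967, 0.3325, 0.1731]
tcp_rot: [3.13, 0.008, 2.504]
force: [0.3, 0.4, -0.3]
opening: 0.0228
grasp_force: 29.6
time: 23.18
tool_pos: [0.5501, 0.0051, 0.165]
tcp_rot: [3.141, -0.001, 2.503]
force: [-0.6, 0.1, -0.2]
opening: 0.0225
grasp_force: 29.8
[-0.0015  0.0007  0.073 ]
```

```bash
python3 -m creep '[{"dx":-0.002,"dy":0,"dz":0.03,"ax":0,"ay":0,"az":0,"gripper":0},{"dx":-0.002,"dy":0,"dz":0.06,"ax":0,"ay":0,"az":0,"gripper":0},{"dx":-0.002,"dy":0,"dz":0.072,"ax":0,"ay":0,"az":0,"gripper":0},{"dx":-0.002,"dy":0,"dz":0.072,"ax":0,"ay":0,"az":0,"gripper":0},{"dx":-0.002,"dy":0,"dz":0.072,"ax":0,"ay":0,"az":0,"gripper":0.42},{"dx":-0.002,"dy":0,"dz":0.072,"ax":0,"ay":0,"az":0,"gripper":0.42},{"dx":-0.002,"dy":0,"dz":0.072,"ax":0,"ay":0,"az":0,"gripper":0.42},{"dx":-0.002,"dy":0,"dz":0.04,"ax":0,"ay":0,"az":0,"gripper":0.42},{"dx":-0.002,"dy":0,"dz":0,"ax":0,"ay":0,"az":0,"gripper":0.7},{"dx":-0.002,"dy":0,"dz":0,"ax":0,"ay":0,"az":0,"gripper":0.7}]'
python3 -m creep '[{"dx":0.235,"dy":0.106,"dz":0,"ax":0,"ay":0,"az":-36.5,"gripper":1},{"dx":0.235,"dy":0.106,"dz":0,"ax":0,"ay":0,"az":-36.5,"gripper":1},{"dx":0.235,"dy":0.106,"dz":0,"ax":0,"ay":0,"az":-36.5,"gripper":1},{"dx":0.235,"dy":0.106,"dz":0,"ax":0,"ay":0,"az":-36.5,"gripper":1},{"dx":0.235,"dy":0.106,"dz":0,"ax":0,"ay":0,"az":-36.5,"gripper":1},{"dx":0.235,"dy":0.106,"dz":0,"ax":0,"ay":0,"az":-36.5,"gripper":1},{"dx":0.235,"dy":0.106,"dz":0,"ax":0,"ay":0,"az":-36.5,"gripper":1},{"dx":0.235,"dy":0.106,"dz":0,"ax":0,"ay":0,"az":-36.5,"gripper":1},{"dx":0.235,"dy":0.106,"dz":0,"ax":0,"ay":0,"az":-36.5,"gripper":1},{"dx":0.235,"dy":0.106,"dz":0,"ax":0,"ay":0,"az":-36.5,"gripper":1}]'
python3 - <<'E'
from h import *
c=capture('wrist');P=cloud(c);P=P[c['depth']>0]
t=P[(abs(P[:,0]-.425)<.08)&(abs(P[:,1]-.23)<.08)]
for lo,hi in((.008,.018),(.026,.04)):
    q=t[(t[:,2]>lo)&(t[:,2]<hi)];print(len(q),(q.min(0)+q.max(0))/2,q.max(0)-q.min(0),np.median(q[:,2]),cv2.minEnclosingCircle(q[:,:2].astype(np.float32)) if len(q) else 0)
    if hi>.03: print(to([*((q.min(0)+q.max(0))/2)[:2],.0]))
o=get_obs();print(o['tool_pos'],o['tcp_rot'])
a,b=capture('scene'),capture('side')
cv2.imwrite('pics/j2.png',cv2.resize(cv2.cvtColor(np.hstack([a['image'][240:340,370:470],b['image'][275:375,310:410]]),cv2.COLOR_RGB2BGR),(800,400),interpolation=cv2.INTER_CUBIC))
E
```

```text
time: 24.02
tool_pos: [0.5574, 0.0031, 0.1729]
tcp_rot: [3.135, 0.014, 2.504]
force: [0.1, -0.2, 0.6]
opening: 0.0586
grasp_force: 0.0
time: 24.85
tool_pos: [0.428, 0.2281, 0.166]
tcp_rot: [3.141, 0.003, 3.14]
force: [-0.0, 0.2, -0.6]
opening: 0.0855
grasp_force: 0.0
6376 [0.42448943 0.23018785 0.01297416] [0.09295924 0.09334975 0.00953787] 0.01236807090599415 ((0.4246681034564972, 0.23008866608142853), 0.047127675265073776)
1265 [0.42425939 0.23050445 0.02938096] [0.03540068 0.03414614 0.00675058] 0.030499746606024336 ((0.4243474304676056, 0.23013591766357422), 0.018081603571772575)
[0.0037 0.0028 0.1658]
[0.42797103 0.22771335 0.16577632] [3.14146910e+00 1.90417507e-03 3.13894025e+00]
```

View pics/j2.png

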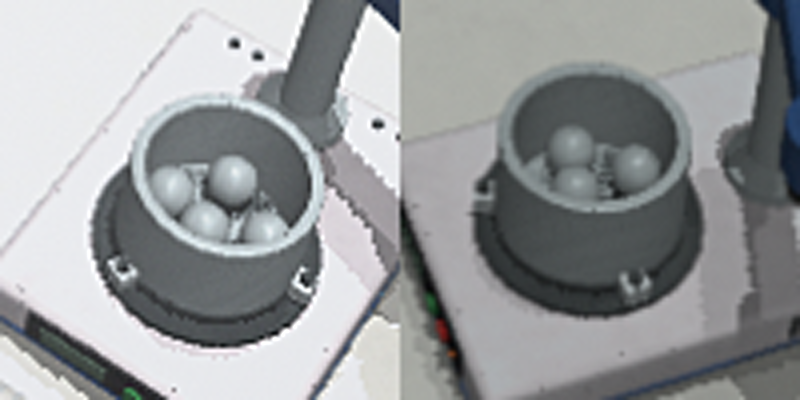

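The picture shows all four balls inside the jar (left view: 170,190; 233,178; 205,220; 265,228). The lid boss measures (0.4243, 0.2302) with its top at z≈0.0305. Gripping it now.

```bash
python3 -m creep '[{"dx":0.004,"dy":0.0025,"dz":0.04,"ax":0,"ay":0,"az":0,"gripper":0.75},{"dx":0.004,"dy":0.0025,"dz":0.08,"ax":0,"ay":0,"az":0,"gripper":0.75},{"dx":0.004,"dy":0.0025,"dz":0.12,"ax":0,"ay":0,"az":0,"gripper":0.75},{"dx":0.004,"dy":0.0025,"dz":0.148,"ax":0,"ay":0,"az":0,"gripper":0.75},{"dx":0.004,"dy":0.0025,"dz":0.148,"ax":0,"ay":0,"az":0,"gripper":0.75},{"dx":0.004,"dy":0.0025,"dz":0.148,"ax":0,"ay":0,"az":0,"gripper":0.75},{"dx":0.004,"dy":0.0025,"dz":0.148,"ax":0,"ay":0,"az":0,"gripper":0},{"dx":0.004,"dy":0.0025,"dz":0.148,"ax":0,"ay":0,"az":0,"gripper":0},{"dx":0.004,"dy":0.0025,"dz":0.148,"ax":0,"ay":0,"az":0,"gripper":0},{"dx":0.004,"dy":0.0025,"dz":0.148,"ax":0,"ay":0,"az":0,"gripper":0},{"dx":0.004,"dy":0.0025,"dz":0.148,"ax":0,"ay":0,"az":0,"gripper":0}]' 80
python3 -m creep '[{"dx":0,"dy":0,"dz":-0.02,"ax":0,"ay":0,"az":0,"gripper":0},{"dx":0,"dy":0,"dz":-0.05,"ax":0,"ay":0,"az":0,"gripper":0},{"dx":0,"dy":0,"dz":-0.09,"ax":0,"ay":0,"az":0,"gripper":0},{"dx":0,"dy":0,"dz":-0.13,"ax":0,"ay":0,"az":0,"gripper":0},{"dx":0,"dy":0,"dz":-0.15,"ax":0,"ay":0,"az":0,"gripper":0},{"dx":0,"dy":0,"dz":-0.15,"ax":0,"ay":0,"az":0,"gripper":0},{"dx":0,"dy":0,"dz":-0.15,"ax":0,"ay":0,"az":0,"gripper":0}]'
python3 - <<'E'
from h import *
o=get_obs();print(o['tool_pos'],o['tcp_rot'],to([.5517,.0048,.17]))
for n in('scene','side'):
    c=capture(n);P=cloud(c);P=P[c['depth']>0];t=P[(abs(P[:,0]-.425)<.06)&(abs(P[:,1]-.23)<.06)&(P[:,2]>.1)&(P[:,2]<.17)]
    q=t[(t[:,2]>.15)&(t[:,2]<.18)];e=np.histogram(t[:,2],bins=np.arange(.1,.18,.005));print(n,e[0],t.min(0),t.max(0))
E
```

```text
time: 25.92
tool_pos: [0.4241, 0.2314, 0.0199]
tcp_rot: [3.141, 0.005, 3.141]
force: [0.7, -1.8, 5.0]
opening: 0.0324
grasp_force: 78.9
time: 26.5
tool_pos: [0.4229, 0.2314, 0.1695]
tcp_rot: [3.14, 0.005, 3.141]
force: [-0.8, 0.3, -4.4]
opening: 0.0324
grasp_force: 80.7
[0.422912   0.23143413 0.16945743] [3.1402801  0.00483026 3.14110107] [-0.1289 -0.2266 -0.0005]
scene [  0   0   0   0   0   0   0   0   0   0   0  40 814 104   0] [0.37729787 0.18494871 0.15549467] [0.46661774 0.27831675 0.16962959]
side [  0   0   0   0   0   0   0   0   0   0  16 308 401  19   0] [0.37817043 0.18425789 0.15259277] [0.46957407 0.27491891 0.16998498]
```

```bash
python3 -m creep '[{"dx":-0.129,"dy":-0.226,"dz":0,"ax":0,"ay":0,"az":0,"gripper":0},{"dx":-0.129,"dy":-0.226,"dz":0,"ax":0,"ay":0,"az":0,"gripper":0},{"dx":-0.129,"dy":-0.226,"dz":0,"ax":0,"ay":0,"az":0,"gripper":0},{"dx":-0.129,"dy":-0.226,"dz":0,"ax":0,"ay":0,"az":0,"gripper":0},{"dx":-0.129,"dy":-0.226,"dz":0,"ax":0,"ay":0,"az":0,"gripper":0},{"dx":-0.129,"dy":-0.226,"dz":0,"ax":0,"ay":0,"az":0,"gripper":0},{"dx":-0.129,"dy":-0.226,"dz":0,"ax":0,"ay":0,"az":0,"gripper":0},{"dx":-0.129,"dy":-0.226,"dz":0,"ax":0,"ay":0,"az":0,"gripper":0},{"dx":-0.129,"dy":-0.226,"dz":0,"ax":0,"ay":0,"az":0,"gripper":0},{"dx":-0.129,"dy":-0.226,"dz":0,"ax":0,"ay":0,"az":0,"gripper":0}]'
python3 - <<'E'
from h import *
o=get_obs();print(o['tool_pos'],o['tcp_rot'],to([.5517,.0048,.121]))
for n in('scene','side'):
    c=capture(n);P=cloud(c);P=P[c['depth']>0];t=P[(abs(P[:,0]-.552)<.06)&(abs(P[:,1]-.005)<.06)&(P[:,2]>.145)&(P[:,2]<.167)]
    print(n,len(t),(t.min(0)+t.max(0))/2,t.max(0)-t.min(0),np.median(t[:,2]))
    t=P[(abs(P[:,0]-.552)<.06)&(abs(P[:,1]-.005)<.06)&(P[:,2]>.09)&(P[:,2]<.11)]
    print(' rim',len(t),(t.min(0)+t.max(0))/2,t.max(0)-t.min(0))
E
```

```text
time: 27.43
tool_pos: [0.549, 0.0062, 0.1655]
tcp_rot: [3.14, -0.005, 3.141]
force: [0.1, -0.4, -3.2]
opening: 0.0328
grasp_force: 80.9
[0.54902308 0.00622418 0.16553085] [ 3.14010153 -0.00530181  3.14111483] [-0.0027 -0.0014  0.0445]
scene 1124 [0.54860041 0.00640596 0.15913752] [0.0914656  0.09358199 0.01550059] 0.15933205408963785
 rim 477 [0.54117977 0.00416924 0.09995406] [0.07189883 0.09079229 0.01981816]
side 1086 [0.55043805 0.00663847 0.15886895] [0.09332627 0.09118215 0.01557113] 0.15892095164342718
 rim 543 [ 0.55178304 -0.00339954  0.09974776] [0.09160657 0.07777742 0.01903787]
```

```bash
python3 -m creep '[{"dx":-0.002,"dy":-0.0015,"dz":0,"ax":0,"ay":0,"az":0,"gripper":0},{"dx":-0.002,"dy":-0.0015,"dz":0.015,"ax":0,"ay":0,"az":0,"gripper":0},{"dx":-0.002,"dy":-0.0015,"dz":0.025,"ax":0,"ay":0,"az":0,"gripper":0},{"dx":-0.002,"dy":-0.0015,"dz":0.033,"ax":0,"ay":0,"az":0,"gripper":0},{"dx":-0.002,"dy":-0.0015,"dz":0.038,"ax":0,"ay":0,"az":0,"gripper":0},{"dx":-0.002,"dy":-0.0015,"dz":0.042,"ax":0,"ay":0,"az":0,"gripper":0},{"dx":-0.002,"dy":-0.0015,"dz":0.044,"ax":0,"ay":0,"az":0,"gripper":0},{"dx":-0.002,"dy":-0.0015,"dz":0.044,"ax":0,"ay":0,"az":0,"gripper":0},{"dx":-0.002,"dy":-0.0015,"dz":0.044,"ax":0,"ay":0,"az":0,"gripper":0}]'
python3 - <<'E'
from h import *
o=get_obs();print(o['tool_pos'],o['tcp_rot'],o['force'])
for n in('scene','side'):
    c=capture(n);P=cloud(c);P=P[c['depth']>0];t=P[(abs(P[:,0]-.552)<.06)&(abs(P[:,1]-.005)<.06)&(P[:,2]>.108)&(P[:,2]<.124)]
    print(n,len(t),(t.min(0)+t.max(0))/2,t.max(0)-t.min(0),np.median(t[:,2]))
E
```

```text
time: 28.28
tool_pos: [0.5529, 0.0038, 0.1233]
tcp_rot: [3.141, -0.001, 3.141]
force: [-1.2, 0.1, -5.5]
opening: 0.0324
grasp_force: 80.9
[0.55289922 0.00377836 0.12326001] [ 3.14127792e+00 -1.00584917e-03  3.14081869e+00] [-1.19891394  0.1291406  -5.48817459]
scene 1059 [0.55177676 0.0036042  0.11578895] [0.09294131 0.09303943 0.01544111] 0.11713586343479387
side 1063 [0.55431253 0.0032268  0.11598603] [0.09360415 0.09263638 0.01540662] 0.11645723754485537
```

```bash
python3 -m creep '[{"dx":0.001,"dy":0.001,"dz":0.002,"ax":0,"ay":0,"az":0,"gripper":0},{"dx":0.001,"dy":0.001,"dz":0.003,"ax":0,"ay":0,"az":0,"gripper":0},{"dx":0.001,"dy":0.001,"dz":0.003,"ax":0,"ay":0,"az":0,"gripper":0},{"dx":0.001,"dy":0.001,"dz":0.003,"ax":0,"ay":0,"az":0,"gripper":0}]'
python3 -m creep '[{"dx":0,"dy":0,"dz":0,"ax":0,"ay":0,"az":0,"gripper":0.8},{"dx":0,"dy":0,"dz":0,"ax":0,"ay":0,"az":0,"gripper":0.8},{"dx":0,"dy":0,"dz":0,"ax":0,"ay":0,"az":0,"gripper":0.8},{"dx":0,"dy":0,"dz":0,"ax":0,"ay":0,"az":0,"gripper":0.8},{"dx":0,"dy":0,"dz":-0.04,"ax":0,"ay":0,"az":0,"gripper":0.8},{"dx":0,"dy":0,"dz":-0.08,"ax":0,"ay":0,"az":0,"gripper":0.8},{"dx":0,"dy":0,"dz":-0.12,"ax":0,"ay":0,"az":0,"gripper":0.8},{"dx":0,"dy":0,"dz":-0.14,"ax":0,"ay":0,"az":0,"gripper":0.8},{"dx":0,"dy":0,"dz":-0.14,"ax":0,"ay":0,"az":0,"gripper":0.8}]'
python3 - <<'E'
from h import *
o=get_obs();print(o['tool_pos'],o['tcp_rot'],o['force'])
for n in('scene','side'):
    c=capture(n);P=cloud(c);P=P[c['depth']>0];t=P[(abs(P[:,0]-.552)<.06)&(abs(P[:,1]-.005)<.06)&(P[:,2]>.11)&(P[:,2]<.119)]
    A=np.c_[t[:,:2],np.ones(len(t))];print(n,len(t),(t.min(0)+t.max(0))/2,t.max(0)-t.min(0),np.median(t[:,2]),np.linalg.lstsq(A,t[:,2],rcond=None)[0])
    t=P[(abs(P[:,0]-.552)<.03)&(abs(P[:,1]-.005)<.03)&(P[:,2]>.125)&(P[:,2]<.14)];print(' boss',(t.min(0)+t.max(0))/2,np.median(t[:,2]))
    q=P[(abs(P[:,0]-.60)<.05)&(abs(P[:,1]+.165)<.05)&(P[:,2]>.207)&(P[:,2]<.216)];print(' pin',(q.min(0)+q.max(0))/2,len(q))
    t=P[(abs(P[:,0]-.53)<.1)&(abs(P[:,1]-.43)<.1)&(P[:,2]>.061)&(P[:,2]<.075)];print(' knob',(t.min(0)+t.max(0))/2)
E
```

```text
time: 28.72
tool_pos: [0.5526, 0.0046, 0.1209]
tcp_rot: [-3.141, 0.001, 3.141]
force: [-1.9, 0.5, 1.3]
opening: 0.0325
grasp_force: 81.5
time: 29.47
tool_pos: [0.5559, 0.004, 0.2661]
tcp_rot: [-3.139, 0.013, 3.141]
force: [0.4, -0.3, 0.4]
opening: 0.0686
grasp_force: 0.0
[0.55594938 0.00401368 0.26614229] [-3.1391341   0.0125143   3.14106764] [ 0.35901091 -0.33972885  0.35157771]
scene 1333 [0.55272932 0.00459435 0.1144937 ] [0.09324721 0.09234818 0.00894293] 0.11465364148161128 [0.00685613 0.00314293 0.11087243]
 boss [0.55371245 0.00435793 0.13099881] 0.13275035170266525
 pin [ 0.60061674 -0.16502172  0.21102883] 95
 knob [0.47214678 0.38458229 0.0680095 ]
side 1215 [0.55456381 0.00486429 0.11447623] [0.09375199 0.09323871 0.00893751] 0.11402945722958868 [ 0.00257273 -0.00228282  0.11256257]
 boss [0.55423551 0.00478719 0.13035808] 0.13231199188227905
 pin [ 0.60210956 -0.16394652  0.21063123] 111
 knob [0.47262468 0.3841662  0.0677864 ]
```

Lid is seated: plate top z≈0.114, level and within 2 mm. The crank has been knocked, so I'll measure it again later. Next is the swing arm.

```bash
python3 -m creep '[{"dx":-0.047,"dy":-0.168,"dz":-0.01,"ax":0,"ay":0,"az":-35,"gripper":0.5},{"dx":-0.047,"dy":-0.168,"dz":-0.01,"ax":0,"ay":0,"az":-35,"gripper":0.5},{"dx":-0.047,"dy":-0.168,"dz":-0.01,"ax":0,"ay":0,"az":-35,"gripper":0.5},{"dx":-0.047,"dy":-0.168,"dz":-0.01,"ax":0,"ay":0,"az":-35,"gripper":0.5},{"dx":-0.047,"dy":-0.168,"dz":-0.01,"ax":0,"ay":0,"az":-35,"gripper":0.4},{"dx":-0.047,"dy":-0.168,"dz":-0.01,"ax":0,"ay":0,"az":-35,"gripper":0.4},{"dx":-0.047,"dy":-0.168,"dz":-0.01,"ax":0,"ay":0,"az":-35,"gripper":0.4},{"dx":-0.047,"dy":-0.168,"dz":-0.01,"ax":0,"ay":0,"az":-35,"gripper":0.4}]'
python3 - <<'E'
from h import *
o=get_obs();print(o['tool_pos'],o['tcp_rot'],o['joint_pos'],to([.6015,-.165,.194]))
c=capture('wrist');P=cloud(c);P=P[c['depth']>0]
q=P[(abs(P[:,0]-.60)<.05)&(abs(P[:,1]+.165)<.05)&(P[:,2]>.205)&(P[:,2]<.22)];print(' pin',(q.min(0)+q.max(0))/2,q.max(0)-q.min(0),len(q))
q=P[(abs(P[:,0]-.62)<.03)&(abs(P[:,1]+.085)<.03)&(P[:,2]>.208)&(P[:,2]<.22)];print(' sq',(q.min(0)+q.max(0))/2,q.max(0)-q.min(0),len(q))
q=P[(abs(P[:,0]-.65)<.04)&(abs(P[:,1]-.012)<.04)&(P[:,2]>.18)&(P[:,2]<.21)];print(' cap',q.min(0),q.max(0),len(q))
E
```

```text
time: 30.23
tool_pos: [0.5978, -0.1619, 0.2684]
tcp_rot: [3.137, -0.002, -2.533]
force: [0.8, -0.1, -0.9]
opening: 0.0339
grasp_force: 0.0
[ 0.59783939 -0.16185483  0.26842398] [ 3.13728725e+00 -1.74224504e-03 -2.53316642e+00] [-4.44884962e-01  4.83682747e-01  1.40148406e+00  6.46520907e-04
  1.26102947e+00 -2.62430228e+00] [-0.0012 -0.0047  0.0744]
 pin [ 0.60088434 -0.16466449  0.20920841] [0.01758182 0.01733762 0.008337  ] 577Traceback (most recent call last):
  File "<stdin>", line 5, in <module>
    return umr_minimum(a, axis, None, out, keepdims, initial, where)
ValueError: zero-size array to reduction operation minimum which has no identity
```

```bash
python3 -m creep '[{"dx":-0.001,"dy":-0.0045,"dz":0,"ax":0,"ay":0,"az":0,"gripper":0.4},{"dx":-0.001,"dy":-0.0045,"dz":0.03,"ax":0,"ay":0,"az":0,"gripper":0.4},{"dx":-0.001,"dy":-0.0045,"dz":0.06,"ax":0,"ay":0,"az":0,"gripper":0.4},{"dx":-0.001,"dy":-0.0045,"dz":0.074,"ax":0,"ay":0,"az":0,"gripper":0.4},{"dx":-0.001,"dy":-0.0045,"dz":0.074,"ax":0,"ay":0,"az":0,"gripper":0.28},{"dx":-0.001,"dy":-0.0045,"dz":0.074,"ax":0,"ay":0,"az":0,"gripper":0.28}]' 30
python3 - <<'E'
from h import *
o=get_obs();print(o['tool_pos'],o['tcp_rot'])
piv=np.array([.650,.0115]);p=np.array([.601,-.1647]);jar=np.array([.5522,.0048])
a0=np.arctan2(*(p-piv)[::-1]);a1=np.arctan2(*(jar-piv)[::-1]);a1-=0;print(np.degrees([a0,a1]),np.hypot(*(p-piv)),np.hypot(*(jar-piv)))
if a1>0:a1-=2*np.pi
r=np.hypot(*(p-piv))
for f in np.linspace(0,1,15)[1:]:
    a=a0+(a1-a0)*f;q=piv+r*np.array([np.cos(a),np.sin(a)]);print(to([*q,o['tool_pos'][2]],p0=[*p,o['tool_pos'][2]])[:2],end=' ')
E
```

```text
time: 30.78
tool_pos: [0.6024, -0.1655, 0.1959]
tcp_rot: [3.14, -0.001, -2.531]
force: [-0.7, -0.3, 0.5]
opening: 0.0241
grasp_force: 0.0
[ 0.60240025 -0.16547134  0.1958553 ] [ 3.14017891e+00 -7.13482395e-04 -2.53068492e+00]
[-105.54088082 -176.08095235] 0.18288641283594584 0.09802923033463029
[0.0097 0.0129] [0.0182 0.0265] [0.0254 0.0408] [0.0314 0.0558] [0.036  0.0712] [0.0393 0.0869] [0.0412 0.1029] [0.0417 0.1189] [0.0407 0.135 ] [0.0384 0.1509] [0.0346 0.1665] [0.0295 0.1818] [0.0231 0.1965] [0.0154 0.2106]
```

```bash
python3 -m creep '[{"dx":0.01,"dy":0.013,"dz":0,"ax":0,"ay":0,"az":0,"gripper":0.28},{"dx":0.018,"dy":0.0265,"dz":0,"ax":0,"ay":0,"az":0,"gripper":0.28},{"dx":0.0255,"dy":0.041,"dz":0,"ax":0,"ay":0,"az":0,"gripper":0.28},{"dx":0.0315,"dy":0.056,"dz":0,"ax":0,"ay":0,"az":0,"gripper":0.28},{"dx":0.036,"dy":0.071,"dz":0,"ax":0,"ay":0,"az":0,"gripper":0.28},{"dx":0.039,"dy":0.087,"dz":0,"ax":0,"ay":0,"az":0,"gripper":0.28},{"dx":0.041,"dy":0.103,"dz":0,"ax":0,"ay":0,"az":0,"gripper":0.28},{"dx":0.041,"dy":0.103,"dz":0,"ax":0,"ay":0,"az":0,"gripper":0.28}]'
python3 - <<'E'
from h import *
o=get_obs();print(o['tool_pos'],o['tcp_rot'])
for n in('scene','side'):
    c=capture(n);P=cloud(c);q=P[(c['depth']>0)&(P[...,2]>.205)&(P[...,2]<.217)&(abs(P[...,0]-.58)<.09)&(abs(P[...,1]+.05)<.08)];print(n,len(q),q.mean(0))
    hsv=cv2.cvtColor(c['image'],cv2.COLOR_RGB2HSV);b=(hsv[...,0]>100)&(hsv[...,0]<125)&(hsv[...,1]>150)&(P[...,2]>.18)&(P[...,2]<.194)&(P[...,0]>.45)&(P[...,1]<.06)
    t=P[b][:,:2];x,y,_,_=cv2.fitLine(t.astype(np.float32),cv2.DIST_L2,0,.001,.001)[:4].ravel();print(' bar dir',np.degrees(np.arctan2(y,x)),len(t))
E
```

```text
time: 31.45
tool_pos: [0.5112, -0.1079, 0.1996]
tcp_rot: [-3.131, 0.001, -2.53]
force: [0.2, -4.2, 0.5]
opening: 0.0237
grasp_force: 1.4
[ 0.51121587 -0.1079153   0.19958989] [-3.13132774e+00  1.02723579e-03 -2.53012790e+00]
scene 207 [ 0.51331466 -0.10583328  0.2113022 ]
 bar dir 42.619007 279
side 196 [ 0.51234548 -0.10668395  0.21102178]
 bar dir 42.41804 518
```

```bash
python3 -m creep '[{"dx":0.0005,"dy":0.016,"dz":0,"ax":0,"ay":0,"az":0,"gripper":0.28},{"dx":-0.0005,"dy":0.032,"dz":0,"ax":0,"ay":0,"az":0,"gripper":0.28},{"dx":-0.003,"dy":0.048,"dz":0,"ax":0,"ay":0,"az":0,"gripper":0.28},{"dx":-0.0065,"dy":0.0635,"dz":0,"ax":0,"ay":0,"az":0,"gripper":0.28},{"dx":-0.0115,"dy":0.079,"dz":0,"ax":0,"ay":0,"az":0,"gripper":0.28},{"dx":-0.018,"dy":0.0935,"dz":0,"ax":0,"ay":0,"az":0,"gripper":0.28},{"dx":-0.026,"dy":0.1075,"dz":0,"ax":0,"ay":0,"az":0,"gripper":0.28},{"dx":-0.026,"dy":0.1075,"dz":0,"ax":0,"ay":0,"az":0,"gripper":0.28}]'
python3 - <<'E'
from h import *
o=get_obs();print(o['tool_pos'],o['tcp_rot'])
for n in('scene','side'):
    c=capture(n);P=cloud(c);q=P[(c['depth']>0)&(P[...,2]>.205)&(P[...,2]<.217)&(abs(P[...,0]-.48)<.05)&(abs(P[...,1])<.05)];print(n,len(q),q.mean(0))
    hsv=cv2.cvtColor(c['image'],cv2.COLOR_RGB2HSV);b=(hsv[...,0]>100)&(hsv[...,0]<125)&(hsv[...,1]>150)&(P[...,2]>.18)&(P[...,2]<.194)&(P[...,0]>.45)&(P[...,1]<.06)
    t=P[b][:,:2];x,y,_,_=cv2.fitLine(t.astype(np.float32),cv2.DIST_L2,0,.001,.001)[:4].ravel();print(' bar dir',np.degrees(np.arctan2(y,x)),len(t))
E
```

```text
time: 32.22
tool_pos: [0.4715, -0.0021, 0.1981]
tcp_rot: [-3.137, 0.003, -2.529]
force: [0.3, -0.8, 0.9]
opening: 0.0237
grasp_force: 0.5
[ 0.47151059 -0.00206133  0.19814168] [-3.13655202  0.00315522 -2.52885514]
scene 182 [ 0.46578074 -0.00720524  0.21158706]
 bar dir -2.133787 69
side 185 [ 0.46890098 -0.00719972  0.21098621]
 bar dir 6.4221377 850
```

```bash
for i in 1; do python3 -m creep '[{"dx":-0.0023,"dy":0.0033,"dz":0,"ax":0,"ay":0,"az":0,"gripper":0.28},{"dx":-0.0023,"dy":0.0033,"dz":0,"ax":0,"ay":0,"az":0,"gripper":0.28}]' | sed -n '2p;4p;6p'; done
python3 -m creep '[{"dx":-0.0023,"dy":0.0033,"dz":0,"ax":0,"ay":0,"az":0,"gripper":0.28},{"dx":-0.0023,"dy":0.0033,"dz":0,"ax":0,"ay":0,"az":0,"gripper":0.28}]' | sed -n '2p;4p;6p'
python3 - <<'E'
from h import *
piv=np.array([.650,.0115])
for n in('scene','side'):
    c=capture(n);P=cloud(c);q=P[(c['depth']>0)&(P[...,2]>.205)&(P[...,2]<.217)&(abs(P[...,0]-.48)<.05)&(abs(P[...,1])<.05)];print(n,len(q),q.mean(0),(q.min(0)+q.max(0))/2)
    q=P[(c['depth']>0)&(P[...,2]>.21)&(P[...,2]<.22)&(abs(P[...,0]-.55)<.03)&(abs(P[...,1])<.03)];print(' sq',len(q),q.mean(0),(q.min(0)+q.max(0))/2)
E
```

```text
tool_pos: [0.4712, 0.0, 0.1972]
force: [-0.3, -4.5, 2.5]
grasp_force: 2.2
tool_pos: [0.4711, 0.0036, 0.1971]
force: [1.9, -6.1, 3.7]
grasp_force: 2.8
scene 183 [ 0.4652258  -0.00173154  0.21146591] [0.46948826 0.00387822 0.21091538]<stdin>:5: RuntimeWarning: Mean of empty slice.
  ret = um.true_divide(
Traceback (most recent call last):
ValueError: zero-size array to reduction operation minimum which has no identity
```

```bash
python3 -m creep '[{"dx":-0.0017,"dy":0.0025,"dz":0,"ax":0,"ay":0,"az":0,"gripper":0.28},{"dx":-0.0017,"dy":0.0025,"dz":0,"ax":0,"ay":0,"az":0,"gripper":0.28}]' | sed -n '2p;4p;6p'
python3 -m creep '[{"dx":-0.0017,"dy":0.0025,"dz":0,"ax":0,"ay":0,"az":0,"gripper":0.28},{"dx":-0.0017,"dy":0.0025,"dz":0,"ax":0,"ay":0,"az":0,"gripper":0.28}]' | sed -n '2p;4p;6p'
python3 - <<'E'
from h import *
for n in('side',):
    c=capture(n);P=cloud(c);q=P[(c['depth']>0)&(P[...,2]>.205)&(P[...,2]<.217)&(abs(P[...,0]-.48)<.05)&(abs(P[...,1])<.05)];print(n,len(q),q.mean(0),(q.min(0)+q.max(0))/2)
E
```

```text
tool_pos: [0.4715, 0.0046, 0.197]
force: [1.1, -13.3, -0.4]
grasp_force: 5.5
tool_pos: [0.4724, 0.0055, 0.197]
force: [1.1, -19.4, -3.2]
grasp_force: 8.5
side 198 [ 4.69509474e-01 -7.33612388e-05  2.10829968e-01] [0.47249714 0.00292628 0.21105933]
```

```bash
python3 -m creep '[{"dx":0.002,"dy":-0.003,"dz":0,"ax":0,"ay":0,"az":0,"gripper":0.5},{"dx":0.002,"dy":-0.003,"dz":0,"ax":0,"ay":0,"az":0,"gripper":0.5},{"dx":0.002,"dy":-0.003,"dz":0,"ax":0,"ay":0,"az":0,"gripper":0.5},{"dx":0.002,"dy":-0.003,"dz":-0.03,"ax":0,"ay":0,"az":0,"gripper":0.5},{"dx":0.002,"dy":-0.003,"dz":-0.07,"ax":0,"ay":0,"az":0,"gripper":0.5},{"dx":0.002,"dy":-0.003,"dz":-0.11,"ax":0,"ay":0,"az":0,"gripper":0.5},{"dx":0.002,"dy":-0.003,"dz":-0.13,"ax":0,"ay":0,"az":35,"gripper":1},{"dx":0.002,"dy":-0.003,"dz":-0.13,"ax":0,"ay":0,"az":35,"gripper":1},{"dx":0.002,"dy":-0.003,"dz":-0.13,"ax":0,"ay":0,"az":35,"gripper":1},{"dx":0.002,"dy":-0.003,"dz":-0.13,"ax":0,"ay":0,"az":35,"gripper":1},{"dx":0.002,"dy":-0.003,"dz":-0.13,"ax":0,"ay":0,"az":35,"gripper":1},{"dx":0.002,"dy":-0.003,"dz":-0.13,"ax":0,"ay":0,"az":35,"gripper":1}]'
python3 - <<'E'
from h import *
o=get_obs();print(o['tool_pos'],o['tcp_rot'])
W=capture('wrist');save(W,'pics/w3.png');S=capture('scene');D=capture('side')
np.savez('w3.npz',**W);np.savez('s3.npz',**S);np.savez('d3.npz',**D)
for n,c in(('w',W),('s',S),('d',D)):
    P=cloud(c);P=P[c['depth']>0]
    for k,x,y,lo,hi in(('pin',.468,0,.206,.217),('sq',.552,.005,.2105,.219),('collar',.552,.005,.191,.199),('lidplate',.552,.005,.111,.117)):
        w=.06 if k=='lidplate' else .03
        q=P[(P[:,2]>lo)&(P[:,2]<hi)&(abs(P[:,0]-x)<w)&(abs(P[:,1]-y)<w)]
        if len(q)>5:print(n,k,len(q),((q.min(0)+q.max(0))/2).round(4),(q.max(0)-q.min(0)).round(4),np.median(q[:,2]),cv2.minAreaRect((q[:,:2]*1000).astype(np.float32)) if k=='sq' else '')
    for k,lo,hi in(('knob',.061,.075),('boss',.051,.058)):
        q=P[(P[:,2]>lo)&(P[:,2]<hi)&(abs(P[:,0]-.46)<.12)&(P[:,1]>.3)&(P[:,1]<.5)]
        if k=='boss' : q=q[np.hypot(q[:,0]-.412,q[:,1]-.367)>.045]
        if len(q)>5:print(n,k,len(q),((q.min(0)+q.max(0))/2).round(4),(q.max(0)-q.min(0)).round(4),np.median(q,axis=0))
E
python3 -c "
import cv2,numpy as np
a=cv2.imread('pics/w3.png');s=cv2.cvtColor(np.load('s3.npz')['image'],cv2.COLOR_RGB2BGR)
cv2.imwrite('pics/x3.png',np.hstack([cv2.resize(a,(400,250)),cv2.resize(s[150:350,150:470],(400,250))]))"
```

```text
time: 34.08
tool_pos: [0.469, 0.0088, 0.3262]
tcp_rot: [3.14, -0.001, 3.14]
force: [0.3, -0.6, -0.4]
opening: 0.0854
grasp_force: 0.0
[0.46901651 0.00877538 0.32618397] [ 3.14034062e+00 -9.78666211e-04  3.13966134e+00]
w pin 358 [ 0.4659 -0.0031  0.2095] [0.017  0.0164 0.0069] 0.2112151840314886 
w sq 138 [0.5492 0.0036 0.2132] [0.0117 0.0125 0.0053] 0.2138435249853712 ((549.0680541992188, 4.171442985534668), (12.225778579711914, 11.71859073638916), 17.000072479248047)
w collar 313 [0.5463 0.0039 0.1949] [0.0266 0.0331 0.0077] 0.19338794673691223 
w lidplate 2105 [0.5489 0.0044 0.1139] [0.0818 0.0926 0.0058] 0.11347361936588746 
w knob 1108 [0.4459 0.38   0.068 ] [0.1363 0.0994 0.014 ] [0.41499265 0.3785414  0.06788073]
w boss 62 [0.5053 0.4159 0.0545] [0.0184 0.0125 0.0069] [0.50345899 0.41318388 0.05550362]
s pin 93 [ 0.4656 -0.0032  0.2106] [0.0171 0.017  0.0092] 0.21196725861624455 
s sq 47 [0.5507 0.0036 0.2141] [0.016  0.0125 0.0071] 0.21437795633692547 ((550.57568359375, 4.125441551208496), (13.648853302001953, 12.1658296585083), 19.22484588623047)
s collar 175 [0.5501 0.005  
[... 217 characters left out ...]
6814042]
s boss 55 [0.4877 0.4491 0.0545] [0.0434 0.0734 0.0067] [0.48078139 0.47438354 0.05488236]
d pin 76 [ 0.4668 -0.003   0.21  ] [0.0161 0.0159 0.0067] 0.2106960036629813 
d sq 35 [0.5504 0.0038 0.2136] [0.0137 0.0101 0.006 ] 0.21377935939028314 ((550.419921875, 5.3553466796875), (9.911833763122559, 12.936370849609375), 42.85478973388672)
d collar 93 [5.527e-01 3.000e-04 1.949e-01] [0.0304 0.0298 0.0078] 0.193547599919633 
d lidplate 1040 [ 0.5546 -0.0014  0.114 ] [0.094  0.0793 0.0059] 0.1141126484755412 
d knob 245 [0.4474 0.3792 0.068 ] [0.1344 0.0982 0.0139] [0.41800951 0.37898616 0.06809895]
d boss 46 [0.4903 0.4498 0.0542] [0.0479 0.0745 0.006 ] [0.48172746 0.46872307 0.05330825]
```

View pics/x3.png

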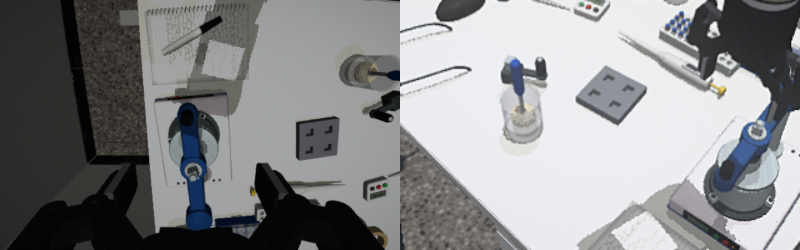

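The left (wrist) view shows the blue arm lying over the jar with its screw in line. The right (scene) view shows the crank moved behind the beaker, hub at about (512,70) and knob at (541,68) in the crop, and an empty tray. Moving over the crank to measure.

```bash
python3 -m creep '[{"dx":-0.02,"dy":0.43,"dz":0.05,"ax":0,"ay":0,"az":0,"gripper":1},{"dx":-0.02,"dy":0.43,"dz":0.05,"ax":0,"ay":0,"az":0,"gripper":1},{"dx":-0.02,"dy":0.43,"dz":0.05,"ax":0,"ay":0,"az":0,"gripper":1},{"dx":-0.02,"dy":0.43,"dz":0.05,"ax":0,"ay":0,"az":0,"gripper":1},{"dx":-0.02,"dy":0.43,"dz":0.05,"ax":0,"ay":0,"az":0,"gripper":1},{"dx":-0.02,"dy":0.43,"dz":0.05,"ax":0,"ay":0,"az":0,"gripper":1},{"dx":-0.02,"dy":0.43,"dz":0.05,"ax":0,"ay":0,"az":0,"gripper":1},{"dx":-0.02,"dy":0.43,"dz":0.05,"ax":0,"ay":0,"az":0,"gripper":1},{"dx":-0.02,"dy":0.43,"dz":0.05,"ax":0,"ay":0,"az":0,"gripper":1},{"dx":-0.02,"dy":0.43,"dz":0.05,"ax":0,"ay":0,"az":0,"gripper":1},{"dx":-0.02,"dy":0.43,"dz":0.05,"ax":0,"ay":0,"az":0,"gripper":1},{"dx":-0.02,"dy":0.43,"dz":0.05,"ax":0,"ay":0,"az":0,"gripper":1}]'
python3 - <<'E'
from h import *
o=get_obs();print(o['tool_pos'],o['tcp_rot'])
W=capture('wrist');save(W,'pics/w4.png');np.savez('w4.npz',**W)
P=cloud(W);P=P[W['depth']>0]
P=P[(abs(P[:,0]-.49)<.08)&(abs(P[:,1]-.44)<.08)&(np.hypot(P[:,0]-.4125,P[:,1]-.367)>.042)]
for k,lo,hi in(('knob',.065,.075),('boss',.052,.058),('hub',.026,.034)):
    q=P[(P[:,2]>lo)&(P[:,2]<hi)]
    print(k,len(q),((q.min(0)+q.max(0))/2).round(4),(q.max(0)-q.min(0)).round(4),np.median(q,axis=0),cv2.minAreaRect((q[:,:2]*1000).astype(np.float32)))
E
```

```text
time: 35.23
tool_pos: [0.4888, 0.4421, 0.2746]
tcp_rot: [3.141, -0.001, -3.136]
force: [0.1, -0.1, -0.5]
opening: 0.0852
grasp_force: 0.0
[0.48880246 0.44208286 0.27463325] [ 3.14058143e+00 -1.41516513e-03 -3.13568531e+00]
knob 202 [0.5051 0.4219 0.0682] [0.0176 0.0176 0.0063] [0.50450003 0.42202846 0.06852978] ((505.40869140625, 422.0832214355469), (17.606142044067383, 17.10757064819336), 75.49442291259766)
boss 307 [0.4844 0.4509 0.055 ] [0.0389 0.0707 0.006 ] [0.47716198 0.4739     0.05328314] ((489.2446594238281, 451.78338623046875), (19.84233856201172, 71.99056243896484), 28.800291061401367)
hub 851 [0.4814 0.4538 0.03  ] [0.0534 0.0849 0.0079] [0.48569127 0.45923976 0.02924902] ((489.5486755371094, 451.27862548828125), (34.168800354003906, 86.60094451904297), 28.452045440673828)
```

View pics/w4.png

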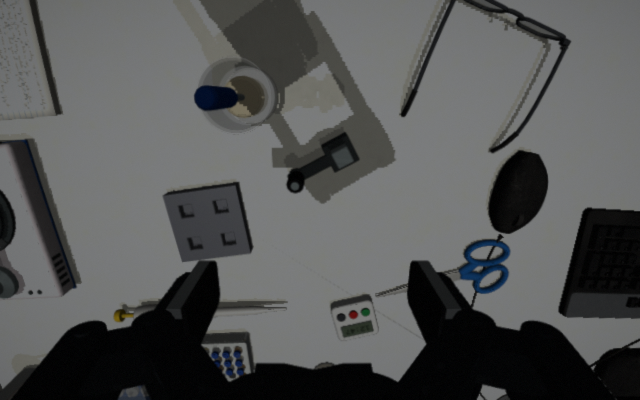

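The wrist view shows the crank with its boss at (343,152), its knob at (295,182), and the brush in the beaker. That gives knob (0.505, 0.422), boss about (0.477, 0.474), and crank x at about -61.5°. Next I'll get the square's orientation from the stored wrist image.

```bash
python3 - <<'E'
from h import *
c=load('w3.npz')
def proj(c,p):
    d=c['rotation'].T@(np.asarray(p)-c['position']);s=d[:2]/d[2];r2=s@s
    return c['mtx'][:2,:2]@(s*(1+c['k1']*r2))+c['mtx'][:2,2]
u,v=proj(c,[.5495,.004,.215]);print(u,v)
u,v=int(u),int(v);a=cv2.cvtColor(c['image'],cv2.COLOR_RGB2BGR)[v-25:v+25,u-30:u+30]
cv2.imwrite('pics/sq.png',cv2.resize(a,None,fx=10,fy=10,interpolation=cv2.INTER_CUBIC))
E
```

```text
308.3891314875288 284.39766899165085
```

View pics/sq.png

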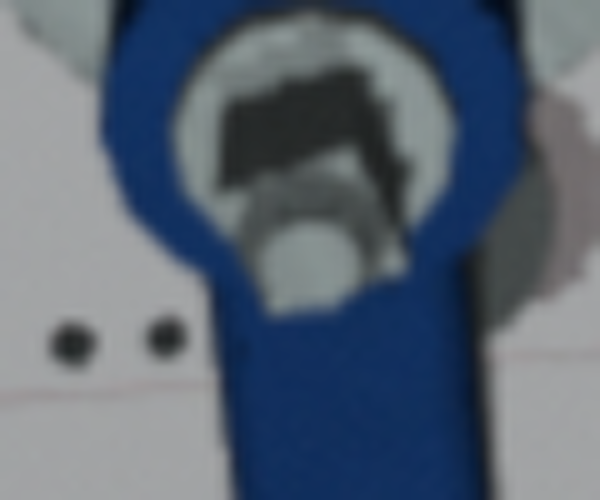

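The crop shows the square: bottom edge from (270,315) to (405,270) and left edge from (245,235) to (270,315). Its flats sit about 18.5° from the world axes, matching the depth rectangles (17-19°). Picking up the crank by its boss.

```bash
python3 -m creep '[{"dx":0.0124,"dy":0.0326,"dz":0.03,"ax":0,"ay":0,"az":61.8,"gripper":0.7},{"dx":0.0124,"dy":0.0326,"dz":0.06,"ax":0,"ay":0,"az":61.8,"gripper":0.7},{"dx":0.0124,"dy":0.0326,"dz":0.09,"ax":0,"ay":0,"az":61.8,"gripper":0.7},{"dx":0.0124,"dy":0.0326,"dz":0.12,"ax":0,"ay":0,"az":61.8,"gripper":0.7},{"dx":0.0124,"dy":0.0326,"dz":0.14,"ax":0,"ay":0,"az":61.8,"gripper":0.7},{"dx":0.0124,"dy":0.0326,"dz":0.14,"ax":0,"ay":0,"az":61.8,"gripper":0.7},{"dx":0.0124,"dy":0.0326,"dz":0.14,"ax":0,"ay":0,"az":61.8,"gripper":0.7},{"dx":0.0124,"dy":0.0326,"dz":0.14,"ax":0,"ay":0,"az":61.8,"gripper":0.7},{"dx":0.0124,"dy":0.0326,"dz":0.14,"ax":0,"ay":0,"az":61.8,"gripper":0.7},{"dx":0.0124,"dy":0.0326,"dz":0.14,"ax":0,"ay":0,"az":61.8,"gripper":0.7},{"dx":0.0124,"dy":0.0326,"dz":0.14,"ax":0,"ay":0,"az":61.8,"gripper":0.7}]'
python3 - <<'E'
from h import *
o=get_obs();print(o['tool_pos'],np.degrees(o['tcp_rot']))
W=capture('wrist')
P=cloud(W);P=P[W['depth']>0]
P=P[(abs(P[:,0]-.49)<.08)&(abs(P[:,1]-.45)<.08)&(np.hypot(P[:,0]-.4125,P[:,1]-.367)>.042)]
k=P[(P[:,2]>.0655)&(P[:,2]<.074)];k=(k.min(0)+k.max(0))/2;print('knob',k)
q=P[(P[:,2]>.05)&(P[:,2]<.058)&(np.hypot(P[:,0]-k[0],P[:,1]-k[1])>.03)];r=cv2.minAreaRect((q[:,:2]*1000).astype(np.float32));print(len(q),np.median(q,axis=0),r)
b=np.array(r[0])/1000;print('dir',np.degrees(np.arctan2(*(k[:2]-b)[::-1])),np.hypot(*(k[:2]-b)),to([*b,.034]))
E
```

```text
time: 36.2
tool_pos: [0.4779, 0.4692, 0.1367]
tcp_rot: [-3.141, 0.0, 2.064]
force: [-0.4, -0.2, 0.8]
opening: 0.0598
grasp_force: 0.0
[0.47792225 0.46923292 0.13666737] [-1.79980222e+02  1.75523957e-02  1.18247374e+02]
knob [0.50489787 0.42295425 0.06822438]
722 [0.47630527 0.47522194 0.05326385] ((476.3580627441406, 474.5687255859375), (19.40751075744629, 19.999435424804688), 28.623722076416016)
dir -61.059956707810024 0.05897943918059724 [0.0052 0.0011 0.1026]
```

```bash
python3 -m creep '[{"dx":0.005,"dy":0.001,"dz":0.03,"ax":0,"ay":0,"az":0,"gripper":0.6},{"dx":0.005,"dy":0.001,"dz":0.06,"ax":0,"ay":0,"az":0,"gripper":0.6},{"dx":0.005,"dy":0.001,"dz":0.09,"ax":0,"ay":0,"az":0,"gripper":0.6},{"dx":0.005,"dy":0.001,"dz":0.102,"ax":0,"ay":0,"az":0,"gripper":0.6},{"dx":0.005,"dy":0.001,"dz":0.102,"ax":0,"ay":0,"az":0,"gripper":0.6},{"dx":0.005,"dy":0.001,"dz":0.102,"ax":0,"ay":0,"az":0,"gripper":0},{"dx":0.005,"dy":0.001,"dz":0.102,"ax":0,"ay":0,"az":0,"gripper":0},{"dx":0.005,"dy":0.001,"dz":0.102,"ax":0,"ay":0,"az":0,"gripper":0},{"dx":0.005,"dy":0.001,"dz":0.102,"ax":0,"ay":0,"az":0,"gripper":0},{"dx":0.005,"dy":0.001,"dz":0.102,"ax":0,"ay":0,"az":0,"gripper":0},{"dx":0.005,"dy":0.001,"dz":0.102,"ax":0,"ay":0,"az":0,"gripper":0}]' 70
python3 -m creep '[{"dx":0,"dy":0,"dz":-0.03,"ax":0,"ay":0,"az":0,"gripper":0},{"dx":0,"dy":0,"dz":-0.07,"ax":0,"ay":0,"az":0,"gripper":0},{"dx":0,"dy":0,"dz":-0.11,"ax":0,"ay":0,"az":0,"gripper":0},{"dx":0,"dy":0,"dz":-0.15,"ax":0,"ay":0,"az":0,"gripper":0},{"dx":0,"dy":0,"dz":-0.19,"ax":0,"ay":0,"az":0,"gripper":0},{"dx":0,"dy":0,"dz":-0.23,"ax":0,"ay":0,"az":0,"gripper":0},{"dx":0,"dy":0,"dz":-0.25,"ax":0,"ay":0,"az":0,"gripper":0},{"dx":0,"dy":0,"dz":-0.25,"ax":0,"ay":0,"az":0,"gripper":0}]'
python3 - <<'E'
from h import *
o=get_obs();print(o['tool_pos'],np.degrees(o['tcp_rot']),to([.5505,.0045,.285]))
E
```

```text
time: 37.17
tool_pos: [0.4774, 0.4764, 0.0366]
tcp_rot: [3.137, -0.001, 2.063]
force: [-0.3, -0.3, 6.3]
opening: 0.0181
grasp_force: 69.8
time: 37.83
tool_pos: [0.4784, 0.4772, 0.2913]
tcp_rot: [3.129, -0.002, 2.063]
force: [0.8, 0.8, -2.7]
opening: 0.0184
grasp_force: 69.4
[0.47842707 0.47717882 0.29128894] [ 1.79261296e+02 -9.18389333e-02  1.18178311e+02] [-0.4507 -0.1597  0.0063]
```

```bash
python3 -m creep '[{"dx":-0.45,"dy":-0.16,"dz":0,"ax":0,"ay":0,"az":10,"gripper":0},{"dx":-0.45,"dy":-0.16,"dz":0,"ax":0,"ay":0,"az":10,"gripper":0},{"dx":-0.45,"dy":-0.16,"dz":0,"ax":0,"ay":0,"az":10,"gripper":0},{"dx":-0.45,"dy":-0.16,"dz":0,"ax":0,"ay":0,"az":10,"gripper":0},{"dx":-0.45,"dy":-0.16,"dz":0,"ax":0,"ay":0,"az":10,"gripper":0},{"dx":-0.45,"dy":-0.16,"dz":0,"ax":0,"ay":0,"az":10,"gripper":0},{"dx":-0.45,"dy":-0.16,"dz":0,"ax":0,"ay":0,"az":10,"gripper":0},{"dx":-0.45,"dy":-0.16,"dz":0,"ax":0,"ay":0,"az":10,"gripper":0},{"dx":-0.45,"dy":-0.16,"dz":0,"ax":0,"ay":0,"az":10,"gripper":0},{"dx":-0.45,"dy":-0.16,"dz":0,"ax":0,"ay":0,"az":10,"gripper":0},{"dx":-0.45,"dy":-0.16,"dz":0,"ax":0,"ay":0,"az":10,"gripper":0},{"dx":-0.45,"dy":-0.16,"dz":0,"ax":0,"ay":0,"az":10,"gripper":0}]'
python3 -m creep '[{"dx":0,"dy":0,"dz":0,"ax":0,"ay":0,"az":0,"gripper":0},{"dx":0,"dy":0,"dz":0,"ax":0,"ay":0,"az":0,"gripper":0}]'
python3 - <<'E'
from h import *
o=get_obs();print(o['tool_pos'],np.degrees(o['tcp_rot']))
for n in('scene','side','wrist'):
    c=capture(n);np.savez('p_'+n+'.npz',**c);P=cloud(c);P=P[c['depth']>0]
    q=P[(P[:,2]>.21)&(P[:,2]<.2185)&(abs(P[:,0]-.552)<.03)&(abs(P[:,1]-.005)<.03)]
    if len(q)>5:print(n,'sq',len(q),q.mean(0).round(4),((q.min(0)+q.max(0))/2).round(4),(q.max(0)-q.min(0)).round(4))
    q=P[(P[:,2]>.248)&(P[:,2]<.281)&(abs(P[:,0]-.55)<.045)&(P[:,1]>-.03)&(P[:,1]<.05)]
    if len(q)>5:print(n,'hub',len(q),((q.min(0)+q.max(0))/2).round(4),(q.max(0)-q.min(0)).round(4),cv2.minAreaRect((q[:,:2]*1000).astype(np.float32)),q.min(0)[2])
    q=P[(P[:,2]>.30)&(P[:,2]<.335)&(np.hypot(P[:,0]-.57,P[:,1]+.055)<.03)]
    if len(q)>5:print(n,'knob',len(q),((q.min(0)+q.max(0))/2).round(4),(q.max(0)-q.min(0)).round(4))
a=np.load('p_scene.npz')['image'][180:340,380:540];b=np.load('p_side.npz')['image'][200:360,300:460]
cv2.imwrite('pics/p.png',cv2.resize(cv2.cvtColor(np.hstack([a,b]),cv2.COLOR_RGB2BGR),(800,400),interpolation=cv2.INTER_CUBIC))
E
```

```text
time: 38.83
tool_pos: [0.5465, -0.0016, 0.2819]
tcp_rot: [-3.137, 0.001, 1.884]
force: [1.0, -0.2, -2.5]
opening: 0.0186
grasp_force: 69.4
time: 39.0
tool_pos: [0.5459, 0.0022, 0.282]
tcp_rot: [-3.137, -0.003, 1.885]
force: [0.0, 0.1, -3.1]
opening: 0.0182
grasp_force: 69.4
[0.54594108 0.0022142  0.28197318] [-1.79764385e+02 -1.71457033e-01  1.07981561e+02]
scene sq 49 [0.5496 0.0038 0.2136] [0.5516 0.004  0.2135] [0.0149 0.0165 0.007 ]
scene hub 494 [ 0.5458 -0.0042  0.2632] [0.0426 0.0514 0.0303] ((548.2129516601562, -7.494087219238281), (35.923439025878906, 52.185630798339844), 17.886117935180664) 0.24802450705948853
scene knob 170 [ 0.5641 -0.0563  0.3088] [0.0193 0.0192 0.0172]
side sq 37 [0.5513 0.0035 0.2132] [0.5524 0.0024 0.2132] [0.0149 0.0132 0.0056]
side hub 486 [ 0.5466 -0.0067  0.2645] [0.0429 0.0462 0.0328] ((543.728271484375, -8.083742141723633), (36.6053466796875, 48.355716705322266), 72.91515350341797) 0.24814519503679477
side knob 164 [ 0.5651 -0.0552  0.3085] [0.0188 0.0185 0.0168]
wrist sq 23 [0.548  0.0095 0.211 ] [0.5475 0.0091 0.211 ] [0.0095 0.0032 0.0017]
wrist hub 2846 [ 0.5438 -0.0027  0.2645] [0.0393 0.0546 0.0328] ((548.4700927734375, -5.992824554443359), (34.31278991699219, 53.891204833984375), 17.852802276611328) 0.2480799816340619
```

View pics/p.png

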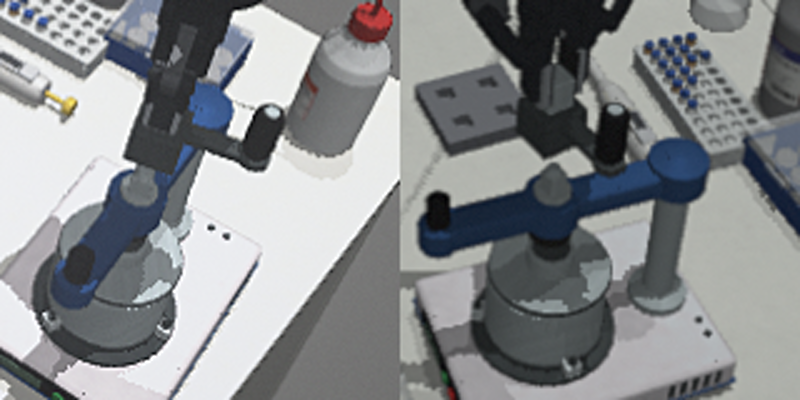

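The views show the crank held level above the square, knob to the right. The hub centre is about (0.546, 0.0015) and the square about (0.5513, 0.0038), with flats aligned at about 18°. Shift over, then lower.

```bash
python3 -m creep '[{"dx":0.001,"dy":0.0055,"dz":0,"ax":0,"ay":0,"az":0,"gripper":0},{"dx":0.001,"dy":0.0055,"dz":0.015,"ax":0,"ay":0,"az":0,"gripper":0},{"dx":0.001,"dy":0.0055,"dz":0.02,"ax":0,"ay":0,"az":0,"gripper":0},{"dx":0.001,"dy":0.0055,"dz":0.02,"ax":0,"ay":0,"az":0,"gripper":0},{"dx":0.001,"dy":0.0055,"dz":0.02,"ax":0,"ay":0,"az":0,"gripper":0}]'
python3 - <<'E'
from h import *
o=get_obs();print(o['tool_pos'],np.degrees(o['tcp_rot']))
for n in('scene','side'):
    c=capture(n);P=cloud(c);P=P[c['depth']>0]
    q=P[(P[:,2]>.283)&(P[:,2]<.31)&(np.hypot(P[:,0]-.57,P[:,1]+.055)<.03)]
    k=(q.min(0)+q.max(0))/2;a=o['tcp_rot'][2]-np.pi;print(n,'knob',k.round(4),(q.max(0)-q.min(0)).round(4),'hub',k[:2]-.06*np.array([np.cos(a),np.sin(a)]))
    q=P[(P[:,2]>.205)&(P[:,2]<.2185)&(abs(P[:,0]-.552)<.02)&(abs(P[:,1]-.005)<.02)]
    print(n,'sq',len(q),((q.min(0)+q.max(0))/2).round(4),(q.max(0)-q.min(0)).round(4))
E
```

```text
time: 39.57
tool_pos: [0.552, 0.0067, 0.264]
tcp_rot: [-3.14, -0.001, 1.889]
force: [-0.3, -0.3, -3.0]
opening: 0.0182
grasp_force: 69.4
[0.55201747 0.00665197 0.26399376] [-1.79937256e+02 -3.73660287e-02  1.08233844e+02]
scene knob [ 0.5701 -0.052   0.2912] [0.0171 0.0193 0.0161] hub [0.55134373 0.00498569]
scene sq 40 [0.5466 0.0033 0.2101] [0.0091 0.0136 0.0097]
side knob [ 0.5712 -0.0524  0.2912] [0.0179 0.0187 0.0152] hub [0.55241328 0.00457543]
side sq 42 [0.552  0.0034 0.209 ] [0.0174 0.0135 0.0079]
```

```bash
python3 -m creep '[{"dx":-0.001,"dy":-0.001,"dz":0.006,"ax":0,"ay":0,"az":0,"gripper":0},{"dx":-0.001,"dy":-0.001,"dz":0.012,"ax":0,"ay":0,"az":0,"gripper":0},{"dx":-0.001,"dy":-0.001,"dz":0.015,"ax":0,"ay":0,"az":0,"gripper":0},{"dx":-0.001,"dy":-0.001,"dz":0.018,"ax":0,"ay":0,"az":0,"gripper":0},{"dx":-0.001,"dy":-0.001,"dz":0.018,"ax":0,"ay":0,"az":0,"gripper":0}]'
python3 -m creep '[{"dx":0,"dy":0,"dz":0.003,"ax":0,"ay":0,"az":0,"gripper":0},{"dx":0,"dy":0,"dz":0.006,"ax":0,"ay":0,"az":0,"gripper":0},{"dx":0,"dy":0,"dz":0.006,"ax":0,"ay":0,"az":0,"gripper":0}]'
```

```text
time: 40.08
tool_pos: [0.5511, 0.0046, 0.2454]
tcp_rot: [-3.14, -0.001, 1.887]
force: [-0.1, -0.0, -3.4]
opening: 0.0189
grasp_force: 69.4
time: 40.33
tool_pos: [0.5514, 0.0047, 0.2397]
tcp_rot: [-3.141, -0.001, 1.888]
force: [0.5, 0.4, -3.0]
opening: 0.0179
grasp_force: 69.4
```

```bash
python3 -m creep '[{"dx":0,"dy":0,"dz":0.004,"ax":0,"ay":0,"az":0,"gripper":0},{"dx":0,"dy":0,"dz":0.008,"ax":0,"ay":0,"az":0,"gripper":0},{"dx":0,"dy":0,"dz":0.009,"ax":0,"ay":0,"az":0,"gripper":0},{"dx":0,"dy":0,"dz":0.009,"ax":0,"ay":0,"az":0,"gripper":0}]'
python3 -m creep '[{"dx":0,"dy":0,"dz":0,"ax":0,"ay":0,"az":0,"gripper":0.6},{"dx":0,"dy":0,"dz":0,"ax":0,"ay":0,"az":0,"gripper":0.6},{"dx":0,"dy":0,"dz":0,"ax":0,"ay":0,"az":0,"gripper":0.6},{"dx":0,"dy":0,"dz":0,"ax":0,"ay":0,"az":0,"gripper":0.6},{"dx":0,"dy":0,"dz":-0.03,"ax":0,"ay":0,"az":0,"gripper":0.6},{"dx":0,"dy":0,"dz":-0.07,"ax":0,"ay":0,"az":0,"gripper":0.6},{"dx":0,"dy":0,"dz":-0.07,"ax":0,"ay":0,"az":0,"gripper":0.6},{"dx":0,"dy":0,"dz":-0.07,"ax":0,"ay":0,"az":0,"gripper":0.6}]'
python3 - <<'E'
from h import *
o=get_obs();print(o['tool_pos'],np.degrees(o['tcp_rot']))
for n in('scene','side'):
    c=capture(n);P=cloud(c);P=P[c['depth']>0]
    q=P[(P[:,2]>.251)&(P[:,2]<.275)&(np.hypot(P[:,0]-.57,P[:,1]+.055)<.03)]
    k=(q.min(0)+q.max(0))/2;print(n,'knob',k.round(4),(q.max(0)-q.min(0)).round(4),np.percentile(q[:,2],90))
    q=P[(P[:,2]>.238)&(P[:,2]<.256)&(np.hypot(P[:,0]-.551,P[:,1]-.004)<.025)]
    print(n,'boss',((q.min(0)+q.max(0))/2).round(4),np.percentile(q[:,2],[50,95]),to([*k[:2],.24]))
    q=P[(P[:,2]>.206)&(P[:,2]<.217)&(abs(P[:,0]-.468)<.04)&(abs(P[:,1])<.04)];print(' pin',((q.min(0)+q.max(0))/2).round(4))
E
```

```text
time: 40.67
tool_pos: [0.5513, 0.0047, 0.2308]
tcp_rot: [-3.141, -0.001, 1.888]
force: [-1.3, 1.0, -3.3]
opening: 0.0185
grasp_force: 69.3
time: 41.33
tool_pos: [0.5536, 0.004, 0.3043]
tcp_rot: [3.135, 0.004, 1.888]
force: [-0.3, -0.2, 0.1]
opening: 0.0512
grasp_force: 0.0
[0.55360013 0.00404942 0.30433978] [179.63220042   0.22164088 108.1622194 ]
scene knob [ 0.5688 -0.0534  0.259 ] [0.0186 0.0197 0.0153] 0.2645684440019217
scene boss [0.5515 0.0036 0.2447] [0.24813958 0.2501742 ] [-0.06   -0.0022  0.0624]
 pin [ 0.4658 -0.0031  0.211 ]
side knob [ 0.5703 -0.0543  0.2582] [0.0193 0.0183 0.0142] 0.26338096987121856
side boss [0.5516 0.0038 0.2439] [0.24670594 0.24887652] [-0.0618 -0.0002  0.0611]
 pin [ 0.4669 -0.0017  0.2097]
```

The crank is home: boss top z≈0.249, axis (0.5515, 0.0037). Now I'll grip the knob and wind.

```bash
python3 -m creep '[{"dx":-0.03,"dy":0,"dz":0,"ax":0,"ay":0,"az":0,"gripper":0.6},{"dx":-0.061,"dy":-0.001,"dz":0,"ax":0,"ay":0,"az":0,"gripper":0.6},{"dx":-0.061,"dy":-0.001,"dz":0,"ax":0,"ay":0,"az":0,"gripper":0.6},{"dx":-0.061,"dy":-0.001,"dz":0.03,"ax":0,"ay":0,"az":0,"gripper":0.6},{"dx":-0.061,"dy":-0.001,"dz":0.06,"ax":0,"ay":0,"az":0,"gripper":0.6},{"dx":-0.061,"dy":-0.001,"dz":0.066,"ax":0,"ay":0,"az":0,"gripper":0.6},{"dx":-0.061,"dy":-0.001,"dz":0.066,"ax":0,"ay":0,"az":0,"gripper":0.6},{"dx":-0.061,"dy":-0.001,"dz":0.066,"ax":0,"ay":0,"az":0,"gripper":0.6}]'
python3 - <<'E'
from h import *
print(to([.5695,-.0538,.236]),get_obs()['force'])
E
```

```text
time: 42.1
tool_pos: [0.5696, -0.0536, 0.235]
tcp_rot: [-3.14, -0.001, 1.888]
force: [0.8, 0.5, -0.1]
opening: 0.0511
grasp_force: 0.0
[-0.0002 -0.0002 -0.001 ] [ 0.83450162  0.47250159 -0.12414375]
```

```bash
python3 -m creep '[{"dx":0,"dy":0,"dz":0,"ax":0,"ay":0,"az":0,"gripper":0},{"dx":0,"dy":0,"dz":0,"ax":0,"ay":0,"az":0,"gripper":0},{"dx":0,"dy":0,"dz":0,"ax":0,"ay":0,"az":0,"gripper":0},{"dx":0,"dy":0,"dz":0,"ax":0,"ay":0,"az":0,"gripper":0},{"dx":0,"dy":0,"dz":0,"ax":0,"ay":0,"az":0,"gripper":0}]' 40
python3 -m creep '[{"dx":0.002,"dy":-0.0155,"dz":0,"ax":0,"ay":0,"az":0,"gripper":0},{"dx":0.008,"dy":-0.03,"dz":0,"ax":0,"ay":0,"az":0,"gripper":0},{"dx":0.0175,"dy":-0.0425,"dz":0,"ax":0,"ay":0,"az":0,"gripper":0},{"dx":0.03,"dy":-0.052,"dz":0,"ax":0,"ay":0,"az":0,"gripper":0},{"dx":0.0445,"dy":-0.058,"dz":0,"ax":0,"ay":0,"az":0,"gripper":0},{"dx":0.06,"dy":-0.06,"dz":0,"ax":0,"ay":0,"az":0,"gripper":0}]'
python3 - <<'E'
from h import *
for n in('scene','side'):
    c=capture(n);P=cloud(c);P=P[c['depth']>0]
    q=P[(P[:,2]>.238)&(P[:,2]<.256)&(np.hypot(P[:,0]-.551,P[:,1]-.004)<.02)]
    print(n,'boss',((q.min(0)+q.max(0))/2).round(4),np.percentile(q[:,2],[50,95]),cv2.minAreaRect((q[:,:2]*1000).astype(np.float32)))
E
```

```text
time: 42.52
tool_pos: [0.5707, -0.0542, 0.2366]
tcp_rot: [3.139, 0.002, 1.888]
force: [1.0, -1.4, 2.7]
opening: 0.0185
grasp_force: 39.1
time: 43.02
tool_pos: [0.4941, -0.0157, 0.2365]
tcp_rot: [3.139, 0.002, 1.887]
force: [2.3, 0.0, 4.4]
opening: 0.0183
grasp_force: 39.5Traceback (most recent call last):
  File "<stdin>", line 5, in <module>
    return umr_minimum(a, axis, None, out, keepdims, initial, where)
ValueError: zero-size array to reduction operation minimum which has no identity
```

```bash
python3 -m creep '[{"dx":0.03,"dy":0.008,"dz":0,"ax":0,"ay":0,"az":0,"gripper":0},{"dx":0.052,"dy":0.03,"dz":0,"ax":0,"ay":0,"az":0,"gripper":0},{"dx":0.06,"dy":0.06,"dz":0,"ax":0,"ay":0,"az":0,"gripper":0},{"dx":0.052,"dy":0.09,"dz":0,"ax":0,"ay":0,"az":0,"gripper":0},{"dx":0.03,"dy":0.112,"dz":0,"ax":0,"ay":0,"az":0,"gripper":0},{"dx":0,"dy":0.12,"dz":0,"ax":0,"ay":0,"az":0,"gripper":0},{"dx":-0.03,"dy":0.112,"dz":0,"ax":0,"ay":0,"az":0,"gripper":0},{"dx":-0.052,"dy":0.09,"dz":0,"ax":0,"ay":0,"az":0,"gripper":0},{"dx":-0.06,"dy":0.06,"dz":0,"ax":0,"ay":0,"az":0,"gripper":0},{"dx":-0.052,"dy":0.03,"dz":0,"ax":0,"ay":0,"az":0,"gripper":0},{"dx":-0.03,"dy":0.008,"dz":0,"ax":0,"ay":0,"az":0,"gripper":0},{"dx":0,"dy":0,"dz":0,"ax":0,"ay":0,"az":0,"gripper":0}]'
python3 - <<'E'
from h import *
o=get_obs();print(o['tool_pos'],o['force'])
for n in('scene','side'):
    c=capture(n);P=cloud(c);P=P[c['depth']>0]
    for a,lo,hi,w in(('boss',.236,.256,.02),('ram/pad',.125,.164,.03)):
        q=P[(P[:,2]>lo)&(P[:,2]<hi)&(np.hypot(P[:,0]-.551,P[:,1]-.004)<w)]
        if len(q)>4:print(n,a,len(q),q.min(0),q.max(0))
a=capture('scene');b=capture('side')
cv2.imwrite('pics/t1.png',cv2.resize(cv2.cvtColor(np.hstack([a['image'][180:340,380:540],b['image'][200:360,300:460]]),cv2.COLOR_RGB2BGR),(800,400),interpolation=cv2.INTER_CUBIC))
E
```

```text
time: 44.07
tool_pos: [0.4938, -0.0173, 0.2361]
tcp_rot: [3.139, 0.002, 1.884]
force: [9.5, 2.5, -1.1]
opening: 0.0184
grasp_force: 40.7
[ 0.49383952 -0.01725421  0.23614709] [ 9.48936992  2.50556557 -1.12224182]
scene ram/pad 66 [ 0.53700926 -0.01341705  0.12500178] [ 0.56538276 -0.0016628   0.15050321]
side boss 161 [ 0.53897804 -0.0079376   0.23663737] [0.56182424 0.01751897 0.25085289]
side ram/pad 239 [ 0.53440791 -0.01257151  0.12524398] [0.57193889 0.01278619 0.16381226]
```

View pics/t1.png

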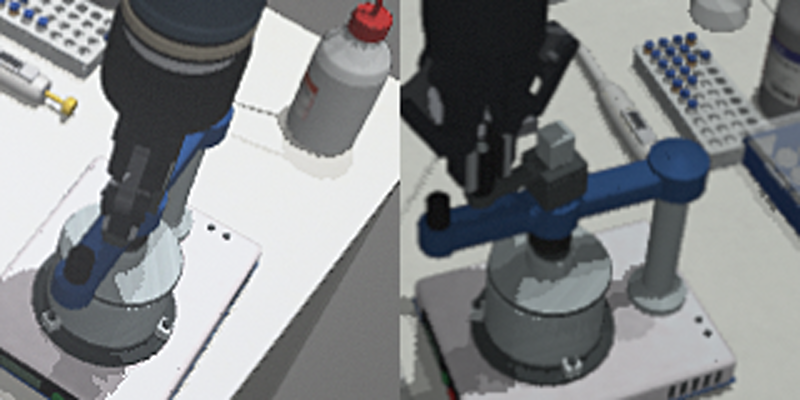

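Crank on the square, knob in the gripper after one full turn, arm still against its stop. Two more turns, then the last part.

```bash
python3 -m creep '[{"dx":0.03,"dy":0.009,"dz":0,"ax":0,"ay":0,"az":0,"gripper":0},{"dx":0.052,"dy":0.031,"dz":0,"ax":0,"ay":0,"az":0,"gripper":0},{"dx":0.06,"dy":0.061,"dz":0,"ax":0,"ay":0,"az":0,"gripper":0},{"dx":0.052,"dy":0.091,"dz":0,"ax":0,"ay":0,"az":0,"gripper":0},{"dx":0.03,"dy":0.113,"dz":0,"ax":0,"ay":0,"az":0,"gripper":0},{"dx":0,"dy":0.121,"dz":0,"ax":0,"ay":0,"az":0,"gripper":0},{"dx":-0.03,"dy":0.113,"dz":0,"ax":0,"ay":0,"az":0,"gripper":0},{"dx":-0.052,"dy":0.091,"dz":0,"ax":0,"ay":0,"az":0,"gripper":0},{"dx":-0.06,"dy":0.061,"dz":0,"ax":0,"ay":0,"az":0,"gripper":0},{"dx":-0.052,"dy":0.031,"dz":0,"ax":0,"ay":0,"az":0,"gripper":0},{"dx":-0.03,"dy":0.009,"dz":0,"ax":0,"ay":0,"az":0,"gripper":0},{"dx":0,"dy":0.001,"dz":0,"ax":0,"ay":0,"az":0,"gripper":0}]'
python3 -m creep '[{"dx":0.03,"dy":0.008,"dz":0,"ax":0,"ay":0,"az":0,"gripper":0},{"dx":0.052,"dy":0.03,"dz":0,"ax":0,"ay":0,"az":0,"gripper":0},{"dx":0.06,"dy":0.06,"dz":0,"ax":0,"ay":0,"az":0,"gripper":0},{"dx":0.052,"dy":0.09,"dz":0,"ax":0,"ay":0,"az":0,"gripper":0},{"dx":0.03,"dy":0.112,"dz":0,"ax":0,"ay":0,"az":0,"gripper":0},{"dx":0,"dy":0.12,"dz":0,"ax":0,"ay":0,"az":0,"gripper":0},{"dx":-0.03,"dy":0.112,"dz":0,"ax":0,"ay":0,"az":0,"gripper":0},{"dx":-0.052,"dy":0.09,"dz":0,"ax":0,"ay":0,"az":0,"gripper":0},{"dx":-0.06,"dy":0.06,"dz":0,"ax":0,"ay":0,"az":0,"gripper":0},{"dx":-0.052,"dy":0.03,"dz":0,"ax":0,"ay":0,"az":0,"gripper":0},{"dx":-0.03,"dy":0.008,"dz":0,"ax":0,"ay":0,"az":0,"gripper":0},{"dx":0,"dy":0,"dz":0,"ax":0,"ay":0,"az":0,"gripper":0}]'
python3 - <<'E'
from h import *
for n in('scene','side'):
    c=capture(n);P=cloud(c);P=P[c['depth']>0]
    for a,lo,hi,w in(('boss',.236,.256,.02),('lid',.111,.118,.06),('pin',.206,.216,.1)):
        q=P[(P[:,2]>lo)&(P[:,2]<hi)&(np.hypot(P[:,0]-.551,P[:,1]-.004)<w)]
        if a=='pin':q=q[(q[:,0]<.49)]
        if len(q)>4:print(n,a,len(q),((q.min(0)+q.max(0))/2).round(4),(q.max(0)-q.min(0)).round(4))
E
```

```text
time: 45.27
tool_pos: [0.4945, -0.0187, 0.2364]
tcp_rot: [-3.141, 0.004, 1.884]
force: [3.8, 0.6, 5.5]
opening: 0.018
grasp_force: 41.1
time: 46.27
tool_pos: [0.4945, -0.0191, 0.2366]
tcp_rot: [-3.141, 0.005, 1.885]
force: [2.9, 0.6, 7.4]
opening: 0.0185
grasp_force: 41.2
scene lid 824 [0.5533 0.0044 0.1145] [0.0898 0.0926 0.0068]
scene pin 95 [ 0.4724 -0.0083  0.211 ] [0.0302 0.026  0.0097]
side boss 167 [0.5509 0.0037 0.2431] [0.0235 0.0225 0.0136]
side lid 1042 [ 0.5547 -0.002   0.1144] [0.0932 0.0794 0.0067]
side pin 80 [ 0.4737 -0.006   0.2109] [0.03   0.0231 0.0093]
```

```bash
python3 -m creep '[{"dx":0.03,"dy":0.008,"dz":0,"ax":0,"ay":0,"az":0,"gripper":0},{"dx":0.052,"dy":0.03,"dz":0,"ax":0,"ay":0,"az":0,"gripper":0},{"dx":0.06,"dy":0.06,"dz":0,"ax":0,"ay":0,"az":0,"gripper":0},{"dx":0.052,"dy":0.09,"dz":0,"ax":0,"ay":0,"az":0,"gripper":0},{"dx":0.03,"dy":0.112,"dz":0,"ax":0,"ay":0,"az":0,"gripper":0},{"dx":0.0155,"dy":0.118,"dz":0,"ax":0,"ay":0,"az":0,"gripper":0},{"dx":0,"dy":0.12,"dz":0,"ax":0,"ay":0,"az":0,"gripper":0},{"dx":-0.0155,"dy":0.118,"dz":0,"ax":0,"ay":0,"az":0,"gripper":0},{"dx":-0.03,"dy":0.112,"dz":0,"ax":0,"ay":0,"az":0,"gripper":0},{"dx":-0.0425,"dy":0.1025,"dz":0,"ax":0,"ay":0,"az":0,"gripper":0},{"dx":-0.052,"dy":0.09,"dz":0,"ax":0,"ay":0,"az":0,"gripper":0}]'
python3 -m creep '[{"dx":-0.0035,"dy":-0.007,"dz":0,"ax":0,"ay":0,"az":0,"gripper":0},{"dx":-0.006,"dy":-0.0145,"dz":0,"ax":0,"ay":0,"az":0,"gripper":0},{"dx":-0.007,"dy":-0.02,"dz":0,"ax":0,"ay":0,"az":0,"gripper":0},{"dx":-0.007,"dy":-0.02,"dz":0,"ax":0,"ay":0,"az":0,"gripper":0}]'
python3 - <<'E'
from h import *
o=get_obs();d=o['tool_pos'][:2]-[.5515,.0037];print(o['tool_pos'],o['force'],np.degrees(np.arctan2(d[1],d[0])),np.hypot(*d))
E
```

```text
time: 47.28
tool_pos: [0.604, -0.0308, 0.237]
tcp_rot: [3.121, -0.009, 1.884]
force: [16.1, 24.1, 2.6]
opening: 0.0183
grasp_force: 42.5
time: 47.62
tool_pos: [0.5826, -0.0518, 0.2365]
tcp_rot: [3.138, 0.006, 1.889]
force: [1.8, -5.6, 4.9]
opening: 0.0182
grasp_force: 41.0
[ 0.58259778 -0.05178205  0.23653106] [ 1.81833018 -5.56272132  4.88709132] -60.72930265612896 0.06360290957365593
```

```bash
python3 -m creep '[{"dx":0,"dy":-0.004,"dz":0,"ax":0,"ay":0,"az":0,"gripper":0},{"dx":0,"dy":-0.008,"dz":0,"ax":0,"ay":0,"az":0,"gripper":0},{"dx":0,"dy":-0.008,"dz":0,"ax":0,"ay":0,"az":0,"gripper":0}]' | sed -n '2p;4p'
python3 -m creep '[{"dx":0,"dy":-0.004,"dz":0,"ax":0,"ay":0,"az":0,"gripper":0},{"dx":0,"dy":-0.004,"dz":0,"ax":0,"ay":0,"az":0,"gripper":0}]' | sed -n '2p;4p'
python3 -m creep '[{"dx":0,"dy":-0.003,"dz":0,"ax":0,"ay":0,"az":0,"gripper":0},{"dx":0,"dy":-0.003,"dz":0,"ax":0,"ay":0,"az":0,"gripper":0}]' | sed -n '2p;4p'
python3 - <<'E'
from h import *
o=get_obs();d=o['tool_pos'][:2]-[.5515,.0037];print(np.degrees(np.arctan2(d[1],d[0])),np.hypot(*d))
for n in('scene','side'):
    c=capture(n);P=cloud(c);P=P[c['depth']>0]
    for a,lo,hi,w in(('boss',.236,.256,.02),('lid',.111,.118,.06),('pin',.206,.216,.1)):
        q=P[(P[:,2]>lo)&(P[:,2]<hi)&(np.hypot(P[:,0]-.551,P[:,1]-.004)<w)]
        if a=='pin':q=q[(q[:,0]<.49)]
        if len(q)>4:print(n,a,len(q),((q.min(0)+q.max(0))/2).round(4),(q.max(0)-q.min(0)).round(4))
E
```

```text
tool_pos: [0.5741, -0.0554, 0.2362]
force: [1.8, -6.2, 2.9]
tool_pos: [0.5704, -0.0565, 0.2361]
force: [1.3, -5.9, 3.7]
tool_pos: [0.5673, -0.0572, 0.236]
force: [1.8, -5.4, 4.2]
-75.41493718843061 0.0629387158784886
scene boss 166 [0.5514 0.0029 0.2441] [0.0247 0.022  0.0152]
scene lid 825 [0.5534 0.0046 0.1145] [0.0909 0.0929 0.0068]
scene pin 91 [ 0.4656 -0.0035  0.211 ] [0.0161 0.0169 0.0093]
side boss 12 [ 0.5597 -0.0011  0.243 ] [0.006  0.01   0.0097]
side lid 1046 [ 0.5546 -0.0017  0.1145] [0.093  0.0811 0.0068]
side pin 78 [ 0.4669 -0.0033  0.2098] [0.0166 0.0194 0.0077]
```

```bash
python3 -m creep '[{"dx":0.001,"dy":-0.005,"dz":0,"ax":0,"ay":0,"az":0,"gripper":0},{"dx":0.001,"dy":-0.005,"dz":0,"ax":0,"ay":0,"az":0,"gripper":0}]' | sed -n '2p;4p'
python3 -m creep '[{"dx":0.001,"dy":-0.004,"dz":0,"ax":0,"ay":0,"az":0,"gripper":0},{"dx":0.001,"dy":-0.004,"dz":0,"ax":0,"ay":0,"az":0,"gripper":0}]' | sed -n '2p;4p'
python3 -m creep '[{"dx":0.001,"dy":-0.003,"dz":0,"ax":0,"ay":0,"az":0,"gripper":0},{"dx":0.001,"dy":-0.003,"dz":0,"ax":0,"ay":0,"az":0,"gripper":0}]' | sed -n '2p;4p'
```

```text
tool_pos: [0.5622, -0.0579, 0.236]
force: [2.4, -6.2, 4.1]
tool_pos: [0.5583, -0.0583, 0.2362]
force: [1.9, -7.2, 3.4]
tool_pos: [0.5556, -0.0585, 0.2363]
force: [1.6, -7.2, 4.3]
```

```bash
python3 -m creep '[{"dx":0.002,"dy":-0.005,"dz":0,"ax":0,"ay":0,"az":0,"gripper":0},{"dx":0.002,"dy":-0.005,"dz":0,"ax":0,"ay":0,"az":0,"gripper":0}]' | sed -n '2p;4p'
python3 -m creep '[{"dx":0.002,"dy":-0.004,"dz":0,"ax":0,"ay":0,"az":0,"gripper":0},{"dx":0.002,"dy":-0.004,"dz":0,"ax":0,"ay":0,"az":0,"gripper":0}]' | sed -n '2p;4p'
python3 -m creep '[{"dx":0.002,"dy":-0.004,"dz":0,"ax":0,"ay":0,"az":0,"gripper":0},{"dx":0.002,"dy":-0.004,"dz":0,"ax":0,"ay":0,"az":0,"gripper":0}]' | sed -n '2p;4p'
python3 - <<'E'
from h import *
o=get_obs();d=o['tool_pos'][:2]-[.5515,.0037];print(np.degrees(np.arctan2(d[1],d[0])),np.hypot(*d),o['force'])
a=capture('scene');b=capture('side')
cv2.imwrite('pics/t2.png',cv2.resize(cv2.cvtColor(np.hstack([a['image'][180:340,380:540],b['image'][200:360,300:460]]),cv2.COLOR_RGB2BGR),(800,400),interpolation=cv2.INTER_CUBIC))
E
```

```text
tool_pos: [0.5502, -0.0586, 0.2365]
force: [2.6, -8.2, 4.8]
tool_pos: [0.5458, -0.0583, 0.2366]
force: [0.9, -8.3, 5.5]
tool_pos: [0.5418, -0.0579, 0.2368]
force: [1.2, -9.0, 4.7]
-98.94473255191863 0.062324265263022226 [ 1.20245948 -8.97721994  4.69174816]
```

View pics/t2.png

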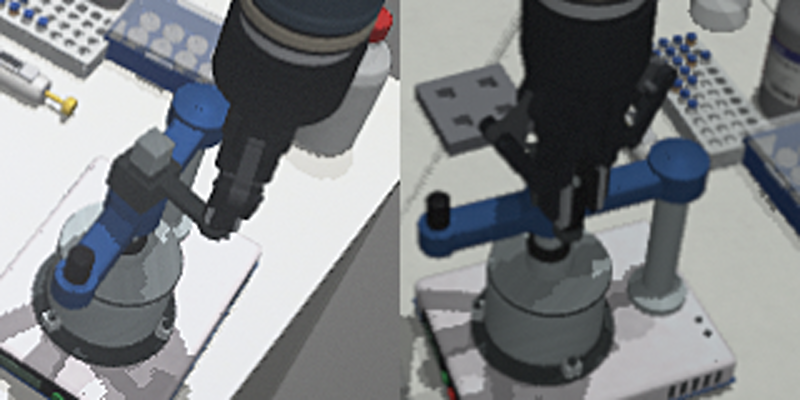

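```bash
python3 -m creep '[{"dx":0.0035,"dy":-0.009,"dz":0,"ax":0,"ay":0,"az":0,"gripper":0},{"dx":0.0035,"dy":-0.009,"dz":0,"ax":0,"ay":0,"az":0,"gripper":0}]' | sed -n '2p;4p'
python3 -m creep '[{"dx":0.006,"dy":-0.008,"dz":0,"ax":0,"ay":0,"az":0,"gripper":0},{"dx":0.006,"dy":-0.008,"dz":0,"ax":0,"ay":0,"az":0,"gripper":0}]' | sed -n '2p;4p'
python3 -m creep '[{"dx":0.007,"dy":-0.007,"dz":0,"ax":0,"ay":0,"az":0,"gripper":0},{"dx":0.007,"dy":-0.007,"dz":0,"ax":0,"ay":0,"az":0,"gripper":0}]' | sed -n '2p;4p'
python3 - <<'E'
from h import *
c=capture('side');P=cloud(c);m=(c['depth']>0)&(np.hypot(P[...,0]-.551,P[...,1]-.004)<.022)&(P[...,2]>.12)&(P[...,2]<.166)
ys,xs=np.nonzero(m);print(xs.min(),xs.max(),ys.min(),ys.max())
u=int(np.median(xs))
for v in range(ys.min()-2,ys.max()+6):print(v,P[v,u].round(3),c['image'][v,u])
E
```

```text
tool_pos: [0.5349, -0.0561, 0.2373]
force: [6.5, -5.2, 2.8]
tool_pos: [0.5282, -0.053, 0.2381]
force: [11.3, -4.4, 2.2]
tool_pos: [0.5224, -0.0494, 0.2388]
force: [14.8, -4.4, 0.1]
350 369 292 310
290 [ 0.531 -0.054  0.223] [37 39 39]
291 [ 0.53  -0.057  0.224] [38 40 39]
292 [ 0.53  -0.057  0.222] [35 37 37]
293 [ 0.53  -0.058  0.221] [31 37 43]
294 [ 0.547 -0.012  0.165] [28 39 54]
295 [ 0.55  -0.004  0.153] [54 62 71]
296 [ 0.55  -0.005  0.151] [79 85 88]
297 [ 0.55  -0.005  0.148] [85 91 92]
298 [ 0.551 -0.004  0.145] [87 93 94]
299 [ 0.552 -0.002  0.139] [65 70 71]
300 [ 0.551 -0.005  0.141] [32 32 33]
301 [ 0.55  -0.008  0.142] [20 21 20]
302 [ 0.549 -0.01   0.141] [20 21 19]
303 [ 0.55  -0.009  0.137] [20 19 19]
304 [ 0.55  -0.01   0.135] [22 21 22]
305 [ 0.55  -0.008  0.13 ] [59 62 62]
306 [ 0.55  -0.009  0.129] [78 85 85]
307 [ 0.549 -0.011  0.129] [84 89 90]
308 [ 0.55  -0.01   0.124] [83 88 89]
309 [ 0.55  -0.01   0.122] [82 86 87]
310 [ 0.55  -0.012  0.121] [80 85 86]
311 [ 0.55  -0.011  0.116] [82 87 88]
312 [ 0.55  -0.012  0.115] [73 79 79]
313 [ 0.549 -0.014  0.115] [71 76 77]
314 [ 0.549 -0.016  0.114] [73 78 79]
315 [ 0.548 -0.018  0.114] [74 79 80]
```

The pad (dark band, z≈0.130-0.141) now sits on the lid boss, and resistance rises to 15 N, so the screw is at its stop. I'll ease back a little, release the knob and lift.

```bash
python3 -m creep '[{"dx":-0.006,"dy":0.007,"dz":0.002,"ax":0,"ay":0,"az":0,"gripper":0},{"dx":-0.006,"dy":0.007,"dz":0.002,"ax":0,"ay":0,"az":0,"gripper":0},{"dx":-0.006,"dy":0.007,"dz":0.002,"ax":0,"ay":0,"az":0,"gripper":0}]'
python3 -m creep '[{"dx":0,"dy":0,"dz":0,"ax":0,"ay":0,"az":0,"gripper":0.6},{"dx":0,"dy":0,"dz":0,"ax":0,"ay":0,"az":0,"gripper":0.6},{"dx":0,"dy":0,"dz":0,"ax":0,"ay":0,"az":0,"gripper":0.6},{"dx":0,"dy":0,"dz":0,"ax":0,"ay":0,"az":0,"gripper":0.6},{"dx":0,"dy":0,"dz":-0.03,"ax":0,"ay":0,"az":0,"gripper":0.6},{"dx":0,"dy":0,"dz":-0.07,"ax":0,"ay":0,"az":0,"gripper":0.6},{"dx":0,"dy":0,"dz":-0.1,"ax":0,"ay":0,"az":0,"gripper":0.6},{"dx":0,"dy":0,"dz":-0.1,"ax":0,"ay":0,"az":0,"gripper":0.6}]'
python3 - <<'E'
from h import *
o=get_obs();print(o['tool_pos'],np.degrees(o['tcp_rot']))
for n in('scene','side','wrist'):
    c=capture(n);P=cloud(c);P=P[c['depth']>0]
    q=P[(P[:,2]>.256)&(P[:,2]<.275)&(np.hypot(P[:,0]-.551,P[:,1]-.004)<.085)]
    if len(q)<9:continue
    k=(q.min(0)+q.max(0))/2;print(n,'knob',k.round(4),(q.max(0)-q.min(0)).round(4),np.percentile(q[:,2],90))
    q=P[(P[:,2]>.236)&(P[:,2]<.255)&(np.hypot(P[:,0]-.551,P[:,1]-.004)<.025)]
    b=((q.min(0)+q.max(0))/2).round(4)
    print(n,'boss',b,np.percentile(q[:,2],[50,95]),'dir',np.degrees(np.arctan2(*(k-b)[1::-1])),cv2.minAreaRect((q[:,:2]*1000).astype(np.float32)))
    q=P[(P[:,2]>.206)&(P[:,2]<.217)&(abs(P[:,0]-.468)<.03)&(abs(P[:,1])<.03)]
    if len(q)>5:print(' pin',((q.min(0)+q.max(0))/2).round(4),(q.max(0)-q.min(0)).round(4))
E
```

```text
time: 50.2
tool_pos: [0.5266, -0.0527, 0.2366]
tcp_rot: [3.13, 0.012, 1.888]
force: [5.7, -5.5, 11.0]
opening: 0.0181
grasp_force: 42.8
time: 50.87
tool_pos: [0.5226, -0.0493, 0.3391]
tcp_rot: [3.133, 0.007, 1.888]
force: [0.3, 0.2, -0.7]
opening: 0.0515
grasp_force: 0.0
[ 0.52259129 -0.0492709   0.33907643] [179.48587301   0.3730869  108.19022693]
scene knob [ 0.5282 -0.0525  0.261 ] [0.02   0.0183 0.0099] 0.2643893546634748
scene boss [0.5494 0.0045 0.2438] [0.24782885 0.25051352] dir -110.37113093663706 ((549.530517578125, 3.769266128540039), (20.092273712158203, 21.92448616027832), 70.2501220703125)
 pin [ 0.4656 -0.0031  0.2112] [0.0173 0.0168 0.01  ]
side knob [ 0.5299 -0.0527  0.2599] [0.0182 0.0178 0.0078] 0.262798712856229
side boss [0.5503 0.0044 0.2431] [0.24711102 0.24887362] dir -109.60664448801205 ((550.4453125, 4.522799491882324), (22.143564224243164, 18.90496253967285), 73.97635650634766)
 pin [ 0.467  -0.0026  0.2098] [0.0162 0.0176 0.0073]
wrist knob [ 0.5287 -0.0519  0.2599] [0.0189 0.0182 0.0077] 0.26273688748381063
wrist boss [0.5494 0.0038 0.2428] [0.24734931 0.24867642] dir -110.37106543865973 ((549.1142578125, 3.8911609649658203), (19.79039764404297, 20.153989791870117), 70.1349868774414)
 pin [ 0.4663 -0.0035  0.2098] [0.0173 0.0176 0.0071]
```

```bash
python3 - <<'E'
from h import *
N=capture('side')
out=[]
for n,c in(('before',load('d3.npz')),('now',N)):
    P=cloud(c)
    u=359
    print(n)
    for v in range(286,312):
        # height on the vertical axis line through screw (closest point)
        p,r=ray(c,u,v);ax=np.array([.5505,.004]);t=(ax-p[:2])@r[:2]/(r[:2]@r[:2]);print(v,int(c['image'][v,u].mean()),c['image'][v,u].tolist(),(p+r*t)[2].round(3),P[v,u].round(3).tolist())
    out.append(cv2.cvtColor(c['image'][265:325,325:395],cv2.COLOR_RGB2BGR))
cv2.imwrite('pics/pad.png',cv2.resize(np.hstack(out),(800,343),interpolation=cv2.INTER_CUBIC))
E
```

```text
before
286 41 [25, 39, 59] 0.168 [0.544, -0.012, 0.186]
287 40 [24, 38, 59] 0.165 [0.544, -0.014, 0.185]
288 41 [24, 39, 60] 0.163 [0.545, -0.012, 0.181]
289 39 [22, 38, 59] 0.16 [0.544, -0.014, 0.181]
290 41 [24, 39, 60] 0.157 [0.544, -0.013, 0.177]
291 40 [23, 38, 59] 0.155 [0.545, -0.012, 0.173]
292 42 [26, 40, 60] 0.152 [0.545, -0.013, 0.172]
293 42 [26, 41, 61] 0.15 [0.545, -0.013, 0.169]
294 42 [25, 40, 61] 0.147 [0.545, -0.012, 0.165]
295 35 [23, 34, 50] 0.144 [0.547, -0.008, 0.158]
296 20 [18, 19, 23] 0.142 [0.547, -0.009, 0.156]
297 18 [19, 19, 16] 0.139 [0.547, -0.01, 0.155]
298 22 [22, 24, 22] 0.136 [0.547, -0.009, 0.151]
299 26 [25, 27, 28] 0.134 [0.552, 0.004, 0.132]
300 32 [31, 32, 34] 0.131 [0.551, 0.001, 0.133]
301 32 [31, 33, 34] 0.128 [0.55, -0.001, 0.134]
302 29 [28, 29, 31] 0.125 [0.551, -0.001, 0.131]
303 31 [30, 32, 33] 0.123 [0.549, -0.005, 0.132]
304 53 [51, 54, 55] 0.12 [0.548, -0.008, 0.134]
305 73 [70, 75, 76] 0.117 [0.548, -0.01, 0.133]
306 78 [75, 80, 81] 0.114 [0.548, -0.01, 0.131]
307 77 [74, 79, 79] 0.112 [0.548, -0.01, 0.127]
308 77 [74, 79, 79] 0.109
[... 729 characters left out ...]
 [0.549, -0.003, 0.147]
298 85 [82, 87, 88] 0.136 [0.548, -0.006, 0.147]
299 63 [60, 64, 65] 0.134 [0.549, -0.004, 0.142]
300 27 [27, 27, 29] 0.131 [0.549, -0.004, 0.139]
301 19 [19, 19, 19] 0.128 [0.548, -0.006, 0.14]
302 22 [22, 22, 22] 0.125 [0.548, -0.007, 0.138]
303 18 [18, 18, 18] 0.123 [0.548, -0.01, 0.138]
304 22 [22, 22, 22] 0.12 [0.548, -0.008, 0.134]
305 62 [60, 63, 64] 0.117 [0.548, -0.01, 0.133]
306 78 [75, 80, 81] 0.114 [0.548, -0.009, 0.13]
307 81 [78, 83, 84] 0.112 [0.548, -0.009, 0.127]
308 80 [77, 82, 82] 0.109 [0.548, -0.01, 0.124]
309 79 [76, 82, 81] 0.106 [0.549, -0.009, 0.121]
310 79 [75, 81, 82] 0.103 [0.548, -0.011, 0.121]
311 78 [75, 80, 81] 0.1 [0.549, -0.01, 0.116]
```

View pics/pad.png

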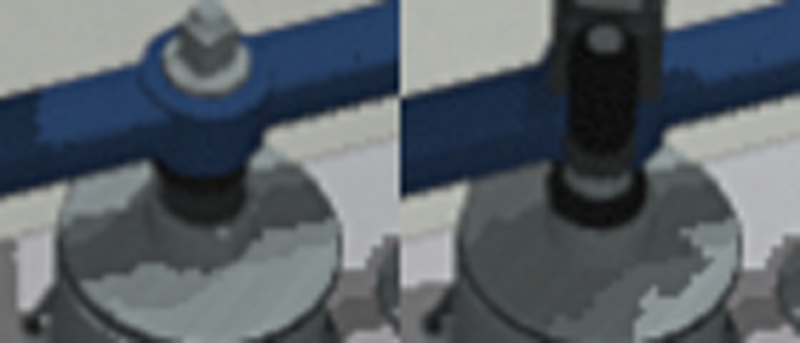

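Left is before, right is now. The pad (dark ring, around (598,200)) rests on the lid boss with the bright ram out above it, and the arm is still over. Next: lift the crank off by its boss.

```bash
python3 -c "
from h import *
print(to([.5498,.0042,.32]))"
```

```text
[0.0399 0.0462 0.0117]
```

```bash
python3 -m creep '[{"dx":0.04,"dy":0.046,"dz":0.012,"ax":0,"ay":0,"az":38.4,"gripper":0.6},{"dx":0.04,"dy":0.046,"dz":0.012,"ax":0,"ay":0,"az":38.4,"gripper":0.6},{"dx":0.04,"dy":0.046,"dz":0.012,"ax":0,"ay":0,"az":38.4,"gripper":0.6},{"dx":0.04,"dy":0.046,"dz":0.012,"ax":0,"ay":0,"az":38.4,"gripper":0.6},{"dx":0.04,"dy":0.046,"dz":0.012,"ax":0,"ay":0,"az":38.4,"gripper":0.6},{"dx":0.04,"dy":0.046,"dz":0.012,"ax":0,"ay":0,"az":38.4,"gripper":0.6},{"dx":0.04,"dy":0.046,"dz":0.012,"ax":0,"ay":0,"az":38.4,"gripper":0.6},{"dx":0.04,"dy":0.046,"dz":0.012,"ax":0,"ay":0,"az":38.4,"gripper":0.6}]'
python3 - <<'E'
from h import *
o=get_obs();print(o['tool_pos'],np.degrees(o['tcp_rot']))
c=capture('wrist');P=cloud(c);P=P[c['depth']>0]
q=P[(P[:,2]>.24)&(P[:,2]<.255)&(np.hypot(P[:,0]-.551,P[:,1]-.004)<.025)]
r=cv2.minAreaRect((q[:,:2]*1000).astype(np.float32));print(len(q),r);print(to([r[0][0]/1000,r[0][1]/1000,.232]))
E
```

```text
time: 51.73
tool_pos: [0.5499, 0.0039, 0.3195]
tcp_rot: [-3.138, 0.001, 1.219]
force: [-0.1, 1.1, -0.1]
opening: 0.051
grasp_force: 0.0
[0.549926   0.00394814 0.31950661] [-1.79773419e+02  3.75322365e-02  6.98588268e+01]
825 ((549.9344482421875, 4.149982452392578), (19.786001205444336, 19.554420471191406), 69.20185089111328)
[ 0.0002 -0.0003  0.0879]
```

```bash
python3 -m creep '[{"dx":0,"dy":0,"dz":0.03,"ax":0,"ay":0,"az":0,"gripper":0.6},{"dx":0,"dy":0,"dz":0.06,"ax":0,"ay":0,"az":0,"gripper":0.6},{"dx":0,"dy":0,"dz":0.08,"ax":0,"ay":0,"az":0,"gripper":0.6},{"dx":0,"dy":0,"dz":0.086,"ax":0,"ay":0,"az":0,"gripper":0.6},{"dx":0,"dy":0,"dz":0.086,"ax":0,"ay":0,"az":0,"gripper":0.6},{"dx":0,"dy":0,"dz":0.086,"ax":0,"ay":0,"az":0,"gripper":0},{"dx":0,"dy":0,"dz":0.086,"ax":0,"ay":0,"az":0,"gripper":0},{"dx":0,"dy":0,"dz":0.086,"ax":0,"ay":0,"az":0,"gripper":0},{"dx":0,"dy":0,"dz":0.086,"ax":0,"ay":0,"az":0,"gripper":0},{"dx":0,"dy":0,"dz":0.086,"ax":0,"ay":0,"az":0,"gripper":0}]' 70
python3 -m creep '[{"dx":0,"dy":0,"dz":-0.008,"ax":0,"ay":0,"az":0,"gripper":0},{"dx":0,"dy":0,"dz":-0.016,"ax":0,"ay":0,"az":0,"gripper":0},{"dx":0,"dy":0,"dz":-0.024,"ax":0,"ay":0,"az":0,"gripper":0},{"dx":0,"dy":0,"dz":-0.04,"ax":0,"ay":0,"az":0,"gripper":0},{"dx":0,"dy":0,"dz":-0.06,"ax":0,"ay":0,"az":0,"gripper":0},{"dx":0,"dy":0,"dz":-0.06,"ax":0,"ay":0,"az":0,"gripper":0}]'
python3 - <<'E'
from h import *
o=get_obs();print(o['tool_pos'],o['force'])
for n in('scene','side'):
    c=capture(n);P=cloud(c);P=P[c['depth']>0]
    q=P[(P[:,2]>.206)&(P[:,2]<.219)&(np.hypot(P[:,0]-.551,P[:,1]-.004)<.03)];print(n,'sq',len(q),q.mean(0))
    q=P[(P[:,2]>.206)&(P[:,2]<.217)&(abs(P[:,0]-.468)<.03)&(abs(P[:,1])<.03)];print(' pin',((q.min(0)+q.max(0))/2).round(4),(q.max(0)-q.min(0)).round(4))
    q=P[(P[:,2]>.3)&(P[:,2]<.34)&(np.hypot(P[:,0]-.529,P[:,1]+.053)<.03)];print(' knob',((q.min(0)+q.max(0))/2).round(4),q[:,2].max(),len(q))
E
```

```text
time: 52.62
tool_pos: [0.5509, 0.0039, 0.2371]
tcp_rot: [3.14, -0.0, 1.219]
force: [-3.0, 1.4, 5.7]
opening: 0.0178
grasp_force: 69.3
time: 53.12
tool_pos: [0.5535, 0.0032, 0.2985]
tcp_rot: [3.134, -0.001, 1.217]
force: [1.4, -0.4, -1.9]
opening: 0.0176
grasp_force: 77.7
[0.55351935 0.00323685 0.29853735] [ 1.37797705 -0.35172983 -1.87695023]
scene sq 69 [0.5491434  0.00375312 0.21238212]
 pin [ 0.4661 -0.0034  0.2102] [0.0173 0.0163 0.0083]
 knob [ 0.531  -0.0538  0.313 ] 0.32574637422856534 220
side sq 30 [0.54851373 0.00207209 0.20911362]
 pin [ 0.4668 -0.003   0.2098] [0.0162 0.0173 0.0073]
 knob [ 0.532  -0.0528  0.3118] 0.32339640272191783 208
```

```bash
python3 -m creep '[{"dx":0,"dy":0,"dz":-0.015,"ax":0,"ay":0,"az":0,"gripper":0},{"dx":0.189,"dy":-0.201,"dz":-0.015,"ax":0,"ay":0,"az":0,"gripper":0},{"dx":0.189,"dy":-0.201,"dz":-0.015,"ax":0,"ay":0,"az":0,"gripper":0},{"dx":0.189,"dy":-0.201,"dz":-0.015,"ax":0,"ay":0,"az":0,"gripper":0},{"dx":0.189,"dy":-0.201,"dz":-0.015,"ax":0,"ay":0,"az":0,"gripper":0},{"dx":0.189,"dy":-0.201,"dz":-0.015,"ax":0,"ay":0,"az":0,"gripper":0},{"dx":0.189,"dy":-0.201,"dz":-0.015,"ax":0,"ay":0,"az":0,"gripper":0},{"dx":0.189,"dy":-0.201,"dz":-0.015,"ax":0,"ay":0,"az":0,"gripper":0},{"dx":0.189,"dy":-0.201,"dz":-0.015,"ax":0,"ay":0,"az":0,"gripper":0},{"dx":0.189,"dy":-0.201,"dz":-0.015,"ax":0,"ay":0,"az":0,"gripper":0}]'
python3 -m creep '[{"dx":0,"dy":0,"dz":0.04,"ax":0,"ay":0,"az":0,"gripper":0},{"dx":0,"dy":0,"dz":0.08,"ax":0,"ay":0,"az":0,"gripper":0},{"dx":0,"dy":0,"dz":0.12,"ax":0,"ay":0,"az":0,"gripper":0},{"dx":0,"dy":0,"dz":0.16,"ax":0,"ay":0,"az":0,"gripper":0},{"dx":0,"dy":0,"dz":0.2,"ax":0,"ay":0,"az":0,"gripper":0},{"dx":0,"dy":0,"dz":0.22,"ax":0,"ay":0,"az":0,"gripper":0},{"dx":0,"dy":0,"dz":0.22,"ax":0,"ay":0,"az":0,"gripper":0},{"dx":0,"dy":0,"dz":0.22,"ax":0,"ay":0,"az":0,"gripper":0}]'
python3 - <<'E'
from h import *
o=get_obs();print(o['tool_pos'],o['force'])
for n in('scene','side'):
    c=capture(n);P=cloud(c);P=P[c['depth']>0];q=P[(P[:,2]>.06)&(P[:,2]<.15)&(np.hypot(P[:,0]-o['tool_pos'][0]+.021,P[:,1]-o['tool_pos'][1]+.056)<.022)];print(n,np.percentile(q[:,2],[50,95,100]),((q.min(0)+q.max(0))/2).round(4))
    q=P[(P[:,2]>-.01)&(P[:,2]<.06)&(np.hypot(P[:,0]-.43,P[:,1]-.25)<.035)];print(np.percentile(q[:,2],[5,50]))
E
```

```text
time: 54.05
tool_pos: [0.4261, 0.2514, 0.3093]
tcp_rot: [-3.141, 0.001, 1.221]
force: [0.2, -0.2, -2.9]
opening: 0.0177
grasp_force: 77.6
time: 54.72
tool_pos: [0.4278, 0.2494, 0.0892]
tcp_rot: [-3.139, 0.002, 1.216]
force: [0.9, 0.1, -2.0]
opening: 0.0178
grasp_force: 77.6
[0.42779184 0.24938018 0.08921697] [ 0.93608386  0.14419412 -1.97366156]
scene [0.09951466 0.11566162 0.11769608] [0.4066 0.1986 0.0932]
[-0.00174472  0.00113611]
side [0.09530307 0.11548835 0.11799423] [0.412  0.1924 0.0919]
[-0.00305666 -0.00053355]
```

```bash
python3 -m creep '[{"dx":0,"dy":0,"dz":0.02,"ax":0,"ay":0,"az":0,"gripper":0},{"dx":0,"dy":0,"dz":0.035,"ax":0,"ay":0,"az":0,"gripper":0},{"dx":0,"dy":0,"dz":0.041,"ax":0,"ay":0,"az":0,"gripper":0},{"dx":0,"dy":0,"dz":0.044,"ax":0,"ay":0,"az":0,"gripper":0},{"dx":0,"dy":0,"dz":0.044,"ax":0,"ay":0,"az":0,"gripper":0},{"dx":0,"dy":0,"dz":0.044,"ax":0,"ay":0,"az":0,"gripper":0}]'
python3 -m creep '[{"dx":0,"dy":0,"dz":0.002,"ax":0,"ay":0,"az":0,"gripper":0},{"dx":0,"dy":0,"dz":0.002,"ax":0,"ay":0,"az":0,"gripper":0},{"dx":0,"dy":0,"dz":0.002,"ax":0,"ay":0,"az":0,"gripper":0}]'
```

```text
time: 55.32
tool_pos: [0.4286, 0.2509, 0.0474]
tcp_rot: [3.14, -0.001, 1.218]
force: [-0.5, 0.6, -2.5]
opening: 0.0176
grasp_force: 77.5
time: 55.57
tool_pos: [0.4279, 0.2507, 0.0447]
tcp_rot: [3.141, -0.001, 1.218]
force: [0.2, 0.0, -3.0]
opening: 0.0176
grasp_force: 77.6
```

```bash
python3 -m creep '[{"dx":0,"dy":0,"dz":0.002,"ax":0,"ay":0,"az":0,"gripper":0},{"dx":0,"dy":0,"dz":0.002,"ax":0,"ay":0,"az":0,"gripper":0},{"dx":0,"dy":0,"dz":0.002,"ax":0,"ay":0,"az":0,"gripper":0}]' | sed -n '2p;4p'
python3 -m creep '[{"dx":0,"dy":0,"dz":0,"ax":0,"ay":0,"az":0,"gripper":0.6},{"dx":0,"dy":0,"dz":0,"ax":0,"ay":0,"az":0,"gripper":0.6},{"dx":0,"dy":0,"dz":0,"ax":0,"ay":0,"az":0,"gripper":0.6},{"dx":0,"dy":0,"dz":0,"ax":0,"ay":0,"az":0,"gripper":0.6},{"dx":0,"dy":0,"dz":-0.03,"ax":0,"ay":0,"az":0,"gripper":0.6},{"dx":0,"dy":0,"dz":-0.07,"ax":0,"ay":0,"az":0,"gripper":0.6},{"dx":0,"dy":0,"dz":-0.11,"ax":0,"ay":0,"az":0,"gripper":0.6},{"dx":0,"dy":0,"dz":-0.15,"ax":0,"ay":0,"az":0,"gripper":0.6},{"dx":0,"dy":0,"dz":-0.19,"ax":0,"ay":0,"az":0,"gripper":0.6},{"dx":0,"dy":0,"dz":-0.2,"ax":0,"ay":0,"az":0,"gripper":0.6},{"dx":0,"dy":0,"dz":-0.2,"ax":0,"ay":0,"az":0,"gripper":0.6},{"dx":0,"dy":0,"dz":-0.2,"ax":0,"ay":0,"az":0,"gripper":0.6}]'
python3 - <<'E'
from h import *
for n in('scene','side'):
    c=capture(n);P=cloud(c);P=P[c['depth']>0]
    for a,x,y,w,lo,hi in(('knob',.408,.194,.03,.055,.08),('boss',.428,.25,.03,.045,.062),('pin',.466,-.003,.02,.206,.217),('lid',.552,.005,.06,.111,.118),('sq',.55,.004,.03,.205,.219),('brush',.413,.367,.03,.165,.19)):
        q=P[(P[:,2]>lo)&(P[:,2]<hi)&(np.hypot(P[:,0]-x,P[:,1]-y)<w)]
        if len(q)>3:print(n,a,len(q),((q.min(0)+q.max(0))/2).round(4),np.percentile(q[:,2],[50,95]).round(4))
a=capture('scene');b=capture('side')
cv2.imwrite('pics/end.png',np.hstack([cv2.resize(cv2.cvtColor(x,cv2.COLOR_RGB2BGR),(400,400)) for x in(a['image'][160:360,240:540][:, :],b['image'][170:370,210:510])]))
E
```

```text
tool_pos: [0.4284, 0.251, 0.0438]
force: [-2.7, 0.3, 10.0]
time: 56.82
tool_pos: [0.4274, 0.2505, 0.2424]
tcp_rot: [3.141, -0.0, 1.218]
force: [-0.1, 0.2, -0.9]
opening: 0.0514
grasp_force: 0.0
scene knob 93 [0.4097 0.1944 0.0647] [0.0676 0.0721]
scene boss 106 [0.4313 0.2512 0.0517] [0.0545 0.0568]
scene pin 92 [ 0.4658 -0.0032  0.211 ] [0.2122 0.2141]
scene lid 823 [0.5536 0.0041 0.1145] [0.1146 0.1167]
scene sq 70 [0.5512 0.0045 0.2119] [0.2119 0.2163]
scene brush 78 [0.4126 0.3639 0.1731] [0.1763 0.1792]
side knob 73 [0.412  0.1919 0.0631] [0.0659 0.0703]
side boss 69 [0.4314 0.251  0.0509] [0.0526 0.0555]
side pin 78 [ 0.4669 -0.0026  0.2097] [0.2106 0.2128]
side lid 1042 [ 0.5544 -0.0026  0.1144] [0.1142 0.1161]
side sq 68 [0.5511 0.0037 0.2109] [0.2107 0.2155]
side brush 34 [0.4146 0.3624 0.172 ] [0.1727 0.1773]
```

View pics/end.png

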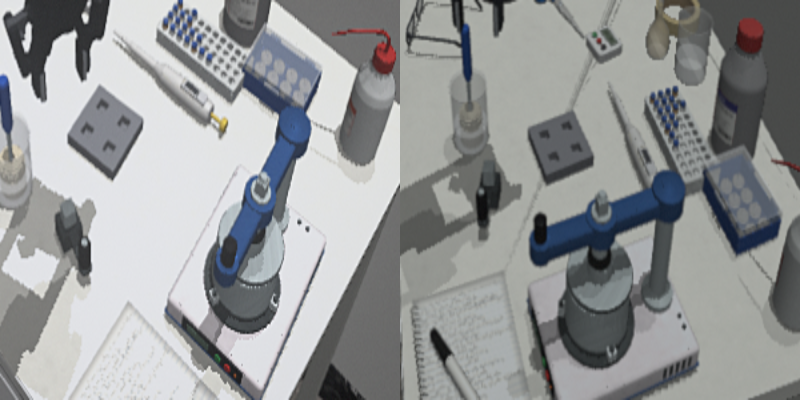

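The end view shows the clamp arm over the lidded jar with its pad down on the lid, and the crank upright on its hub at (68,230). The brush is in the beaker, the tray is empty and the gripper is clear. Handing in.

```bash
python3 -c "
from bench import bot
print(bot.close_job())"
```

```text
the job is handed in; nothing more can be done
None
```

I handed the job in at about 57 s, but no verdict came back: the jar is swept and holds all four balls, the lid is seated and clamped, the crank stands on its hub clear of the mill, and the brush is back in the beaker; I judged the pad's pressure from the winding resistance and the pictures, since the joint can't be read directly.

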